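# Make up the snack caddy at the nut dispenser

## Task

Make up the snack caddy: stand its bowl under the nut dispenser's spout, turn the paddle knob exactly three clicks, no further (front wing pushed down), so that three nuts drop into the bowl, and stand the filled bowl flat in its compartment of the caddy again. Before or after, put every snack carton from the feeder's catch tray into the caddy's other, narrower compartment. Keep the bowl level and leave the other kitchen things alone.

Things in the scene. Friction and masses are not known exactly. Their poses are not given: they have to be found in the camera images.
- dispenser: Fixed nut dispenser: clear column of nuts, cap 115 x 60 mm at 346 mm height, over a paddle wheel. Origin on the counter below the column; -x is its front (spout, towards the robot), -y its right side (knob). The clear spout reaches 104 mm in front of the origin, is 47 mm wide, open below at 70 mm height. White foot 70 mm high, 90 mm wide, begins 2 mm behind the origin: below the spout is free.
- spout (a point): Point on the counter (z = 0) straight below the middle of the spout's opening, 76 mm in front of the dispenser's origin; axes as the dispenser's. The bowl's centre belongs here. Nuts fall straight down here.
- knob_axis (a point): Centre of the paddle knob on its level axis, 130 mm above the counter, 97 mm to the dispenser's right (-y); axes as the dispenser's. Black hub 30 mm across with four wings in a cross, each reaching 48 mm from the axis, 22 mm wide along it, 11 mm thick. At rest the wings stand at 45 degrees (an X from the side): one points up and forwards. 62 mm free between knob and column.
- knob (a joint): Turn of the knob in rad, 0 at the start; grows as the wing on the front (spout) side is pushed DOWN. A click is a quarter turn (1.571 rad) and drops one nut into the spout. Detents: needs up to 0.2 N m (about 7 N on a wing); past half a click it snaps to the next rest by itself unless something blocks the wings. Stopped 0.2 rad behind the start.
- bowl: White ceramic bowl, 116 mm across the rim, 50 mm high, 4 mm wall, foot 76 mm across, 0.22 kg, with one lug handle; origin centre of its underside, z up; the lug points along its -x. At the start it stands empty in the bowl compartment of the caddy.
- bowl_in (a point): Centre of the bowl's inner floor, 5 mm above its underside; axes as the bowl's.
- bowl_lug (a point): Grip point in the middle of the free part of the bowl's lug, 84 mm from the bowl's centre along its -x and 42 mm above its underside. The lug is a level bar reaching from the rim to 103 mm from the centre, 20 mm wide (bowl's y), 12 mm thick (z).
- caddy: Low wooden snack caddy, fixed, 242 mm (x) by 268 mm (y); origin centre of its underside. Walls and divider 6 mm thick, top edges 40 mm high, floor 6 mm thick. The divider runs along x: bowl compartment on the +y side (inside 230 x 140 mm), carton compartment on the -y side (inside 230 x 110 mm).
- bowl_place (a point): On the floor of the bowl compartment (6 mm above the counter), midway between its long walls and 20 mm on the +x side of its middle, which leaves room for the lug towards -x; axes as the caddy's.
- carton_place (a point): Middle of the floor of the carton compartment (6 mm above the counter); axes as the caddy's: inside it reaches 115 mm along x and 55 mm along y either way.
- catch_tray: Steel catch tray of a white carton feeder, fixed; origin on the counter below the tray's middle. Tray 222 mm (x) by 202 mm (y), floor 4 mm thick, rims 12 mm high above the counter; the feeder's housing, 193 mm high, stands along its +x side from 112 mm off the origin.
- carton0: Plain cardboard snack carton 76 mm (its x) by 36 mm (y) by 30 mm high, 50 g; origin centre of its underside. Two to four of the four cartons are present, flat in the catch tray; an absent one has no pose.
- carton1: Plain cardboard snack carton 76 mm (its x) by 36 mm (y) by 30 mm high, 50 g; origin centre of its underside. Two to four of the four cartons are present, flat in the catch tray; an absent one has no pose.
- carton2: Plain cardboard snack carton 76 mm (its x) by 36 mm (y) by 30 mm high, 50 g; origin centre of its underside. Two to four of the four cartons are present, flat in the catch tray; an absent one has no pose.
- carton3: Plain cardboard snack carton 76 mm (its x) by 36 mm (y) by 30 mm high, 50 g; origin centre of its underside. Two to four of the four cartons are present, flat in the catch tray; an absent one has no pose.
- nut0_center (a point): Centre of a nut, a smooth brown ball 36 mm across, 14 g; number 1 from the bottom of the column (it should end in the bowl).
- nut1_center (a point): Centre of a nut, a smooth brown ball 36 mm across, 14 g; number 2 from the bottom of the column (it should end in the bowl).
- nut2_center (a point): Centre of a nut, a smooth brown ball 36 mm across, 14 g; number 3 from the bottom of the column (it should end in the bowl).
- nut3_center (a point): Centre of a nut, a smooth brown ball 36 mm across, 14 g; number 4 from the bottom of the column (it should stay in the dispenser).
- nut4_center (a point): Centre of a nut, a smooth brown ball 36 mm across, 14 g; number 5 from the bottom of the column (it should stay in the dispenser).
- mug: White mug, 80 mm across, 90 mm high, beyond the dispenser; origin centre of its underside. A bystander: leave it alone.
- jar: Glass jar with steel lid, 72 mm across, 110 mm high, beyond the dispenser; origin centre of its underside. A bystander: leave it alone.
- oil: Green oil bottle, 60 mm across, 200 mm high, behind the dispenser; origin centre of its underside. A bystander: leave it alone.
Mind the look-alikes: they are no part of the job. What is shaped like the carton2 but blue is not meant. Leave any purple look-alike of the carton3 alone.

How it is judged:
By the outcome, as a careful person would: the job done as asked, in the order asked, and still so for the second after the job is handed in, with the robot touching nothing.
Of carton0, carton1, carton2, carton3 only 2 to 4 are there at a start; the rules pass over those that are not, and their reading is None.
At some moment in a run one of carton0, carton1, carton2, carton3 may be knocked a few centimetres aside while the robot is not near it.
It also fails if it takes over 210 s, if anything falls off the work surface, if the arm or the gripper's body presses on something with over 40 N, if the wrist force passes 120 N, or if a joint passes its speed limit or range.

## Robot

A 7-joint arm with a two-finger parallel gripper is mounted at the origin on the work surface. World frame = base frame: x ahead of the robot, y to its left, z up, the work surface at z = 0. Lengths are in m, angles in degrees, forces in N, time in s.
With the tool pointing down it reaches from about 0.425 to 1.025 m from the base axis. Payload 9.4 kg.
Tool frame: the origin (TCP) lies at the very end of the fingers, on their centre line; the grasp point (between the pads) lies 19 mm behind it; y points along the fingers, z is the direction in which the jaws open and shut, and the axes are right-handed (so a half turn about y gives the same grasp; the last joint's range is limited). The gripper opens to 85 mm and grips with 20 to 120 N. Pads are 22 mm wide; open, the fingers measure 114 mm over their backs; the gripper's body (76 mm by 85 mm) begins 54 mm behind the grasp point. The pads swing forward as they close: fully open they stand 13 mm farther back than shut.
Start: joints at [65.907, 34.337, -0.143, 91.639, 0.103, 54.024, -4.572], TCP at [0.244, -0.683, 0.201] pointing down, gripper open.
Joint ranges: [-147.43, 147.43], [-19.82, 112.94], [-74.19, 73.91], [6.32, 146.72], [-59.91, 239.91], [6.04, 106.73], [-150.56, 150.56]. Speed limits (degrees/s): [127.2, 127.2, 172.46, 172.46, 180, 180, 180].

## Interface

Orientations are given as [roll, pitch, yaw] about the fixed x, y, z axes, in that order (R = Rz(yaw) Ry(pitch) Rx(roll)).
In Python, from cell import monitor, viewer, sign_off gives the robot as it stands. The module is installed in compiled form; this text tells all that it offers.
- The arm moves only by the tool jog_arm, never from a script. Its argument "increments" is a list of rows, each an object of numbers: "ax", "ay", "az": the turn, a rotation vector about the tool's x, y, z in degrees; "dx", "dy", "dz": the shift along the tool's x, y, z in mm; "hand": the finger opening in mm, from 0 to 85.4. In form: [{"ax": .., "ay": .., "az": .., "dx": .., "dy": .., "dz": .., "hand": ..}, ...]. A call has 1 to 5 rows; each row shifts and turns the commanded pose from where the row before left it, along the tool's axes as they then stand; what a row does not reach is not made up. A row lasts 1/8 s, in which the tool goes at most 62.5 mm and 10.7 degrees, less where a joint would pass 70% of its speed; a pose out of reach is approached as far as the arm can. A call with a gripper value outside its range is refused whole. The fingers move at their own pace and stop on an object; the grip force is fixed at half the most. Time passes only in rows, so rows that do not move let the fingers close. It gives the time, the measured TCP pose, the force and the opening at its end, in the units of the state.
- monitor.get_state(): the state, without advancing time (a new reading comes with each control period).
- viewer.read_camera(name): name is "scene" or "top" or "wrist"; returns a dict with "color" (420x560x3 uint8, red, green, blue), "fx", "fy", "cx", "cy" (pixels), "eye" and "attitude" of the camera in the world. Camera axes: x right, y down, z forward; pixel columns grow to the right and rows downward; lengths in m; the calibration is good to about 2 mm. A picture is of the moment at which its call begins. There is no depth.
- sign_off(): hands the job in, once; it reports no verdict.
Trained networks look in the newest picture that a camera, given by its name, has taken for a name from the list of things; names that differ only in an ending like _2 or _b are one class to them, and where a whole thing is asked for, a point or a joint stands for the part that bears it (a point fixed in the world has none). Each returns a list of dicts, best first, with "p" (0 to 1); they miss things now and then, are a little off and sometimes report something else, mostly with a low value. They report only what shows in the picture. A call takes as long as a camera call. They do not tell look-alikes from the thing itself.
- viewer.spot_in(target, camera): "extent" ([left, top, right, bottom] in pixels, round what is visible of it).
- viewer.place_of(target, camera): "xy" ([column, row] in pixels: a listed point, or the origin of a listed thing).
The state is a dict: "t": time; "qpos": joint angles; "joint_vel": joint speeds; "joint_torque": joint torques, N m; "tcp_pos": TCP position; "orientation": TCP orientation; "wrist_force": force on the tool from outside, world axes, zero at the start; "wrist_torque": the same for the moment, N m; "opening": finger opening in m.
Only numpy, scipy, OpenCV 4.12 (cv2) and the standard library are available. Lean on these libraries where they do the work, as an engineer would, in place of code of your own. Each camera call takes 0.05 s, during which the arm holds its last target. There are 200 camera calls.

## Working session

There is one attempt and no reset: what is moved stays moved. The work goes in short steps, Python scripts to look and compute and a tool call to move; the robot and the scene stay as the last step left them, time stands still between calls to the robot, and variables do not carry over. Pictures are saved under pics/ and viewed, about 12 in all and at most 16, crops included, and the job is handed in when it is done.

Besides the shell and the picture viewer there is one more tool, called after "Emit:" as a command line: name --argument value ..., lists and objects as JSON in quotes. jog_arm: Moves the arm, as the interface text tells. Its arguments: {"type":"object","properties":{"increments":{"type":"array","items":{"type":"object","properties":{"ax":{"type":"number"},"ay":{"type":"number"},"az":{"type":"number"},"dx":{"type":"number"},"dy":{"type":"number"},"dz":{"type":"number"},"hand":{"type":"number"}}}}},"required":["increments"]}

```bash
mkdir -p pics; cat > h.py <<'E'
import numpy as np, cv2
from scipy.spatial.transform import Rotation as R
from cell import monitor, viewer, sign_off
def rot(c):
    a=np.array(c["attitude"],float)
    return a if a.shape==(3,3) else (R.from_quat(a).as_matrix() if a.size==4 else R.from_euler('xyz',a,degrees=True).as_matrix())
def ray(c,px,z):
    d=rot(c)@np.array([(px[0]-c["cx"])/c["fx"],(px[1]-c["cy"])/c["fy"],1.]); e=np.array(c["eye"])
    return e+d*(z-e[2])/d[2]
def proj(c,p):
    q=rot(c).T@(np.array(p)-c["eye"]); return np.array([c["fx"]*q[0]/q[2]+c["cx"],c["fy"]*q[1]/q[2]+c["cy"]])
def cam(n,save=None):
    c=viewer.read_camera(n)
    if save: cv2.imwrite(f"pics/{save}.png",c["color"][:,:,::-1])
    return c
def st():
    s=monitor.get_state(); print(s["t"],np.round(s["tcp_pos"],4),np.round(s["orientation"],2),np.round(s["wrist_force"],1),round(s["opening"],4),np.round(s["qpos"],1))
    return s
def delta(target,yaw=None):
    "tool-frame mm shift to world target"
    s=monitor.get_state(); return np.round(R.from_euler('xyz',s["orientation"],degrees=True).inv().apply(np.array(target)-s["tcp_pos"])*1000,1)
E
python3 - <<'E'
from h import *
s=st(); print(R.from_euler('xyz',s["orientation"],degrees=True).as_matrix().round(2))
for n in("top","scene"):
    c=cam(n,n+"0"); print(n,c["eye"],c["attitude"],c["fx"],c["cx"],c["cy"])
    for t,z in(("dispenser",0),("spout",0),("knob_axis",.13),("bowl",.006),("bowl_in",.011),("bowl_lug",.048),("caddy",0),("bowl_place",.006),("carton_place",.006),("catch_tray",0),("carton0",.004)):
        for r in viewer.place_of(t,n)[:5]:
            print(t,round(r["p"],2),np.round(r["xy"]),ray(c,r["xy"],z).round(3))
E
```

```text
0.0 [ 0.2442 -0.6821  0.1997] [-9.009e+01 -1.000e-02 -1.603e+02] [-0.1 -0.   0. ] 0.0854 [65.9 34.4 -0.1 91.7  0.1 54.  -4.6]
[[-0.94 -0.    0.34]
 [-0.34  0.   -0.94]
 [ 0.   -1.   -0.  ]]
top [0.41867541 0.07288752 1.39717622] [-173.17750263   -1.63679738  -89.05561561] 477.6467464254856 284.2803260832965 214.01200624604425
dispenser 0.71 [305. 182.] [ 0.684 -0.024  0.   ]
knob_axis 0.72 [342. 177.] [ 0.675 -0.116  0.13 ]
bowl 0.91 [380. 244.] [ 0.503 -0.245  0.006]
bowl 0.55 [300. 181.] [ 0.684 -0.01   0.006]
bowl_in 0.85 [377. 250.] [ 0.485 -0.237  0.011]
bowl_lug 0.62 [380. 274.] [ 0.417 -0.236  0.048]
caddy 0.66 [396. 256.] [ 0.47  -0.293  0.   ]
caddy 0.55 [342. 175.] [ 0.706 -0.135 -0.   ]
caddy 0.43 [203. 215.] [0.578 0.274 0.   ]
bowl_place 0.61 [377. 246.] [ 0.496 -0.237  0.006]
carton_place 0.63 [382. 272.] [ 0.421 -0.25   0.006]
catch_tray 0.67 [191. 238.] [0.51  0.305 0.   ]
catch_tray 0.19 [305. 183.] [ 0.682 -0.025  0.   ]
carton0 0.96 [180. 305.] [0.318 0.33  0.004]
carton0 0.84 [204. 220.] [0.564 0.272 0.004]
carton0 0.78 [172. 253.] [0.467 0.358 0.004]
carton0 0.74
[... 332 characters left out ...]
84. 228.] [ 0.494 -0.232  0.006]
bowl_in 0.84 [184. 229.] [ 0.5   -0.233  0.011]
bowl_in 0.44 [363. 237.] [0.568 0.272 0.011]
bowl_lug 0.93 [183. 197.] [ 0.413 -0.233  0.048]
caddy 0.95 [166. 224.] [ 0.472 -0.287  0.   ]
bowl_place 0.86 [184. 228.] [ 0.493 -0.235  0.006]
carton_place 0.71 [139. 223.] [ 0.465 -0.363  0.006]
carton_place 0.37 [182. 226.] [ 0.485 -0.24   0.006]
catch_tray 0.62 [372. 223.] [0.518 0.308 0.   ]
catch_tray 0.19 [260. 284.] [ 0.682 -0.027  0.   ]
carton0 0.92 [301. 199.] [0.415 0.111 0.004]
carton0 0.84 [369. 168.] [0.315 0.336 0.004]
carton0 0.73 [353. 212.] [0.476 0.258 0.004]
carton0 0.67 [362. 240.] [0.573 0.268 0.004]
carton0 0.6 [384. 208.] [0.468 0.352 0.004]
```

```bash
python3 - <<'E'
import cv2
a=cv2.imread("pics/top0.png");cv2.imwrite("pics/top0c.png",cv2.resize(a[130:340,100:460],None,fx=2.2,fy=2.2,interpolation=cv2.INTER_CUBIC))
a=cv2.imread("pics/scene0.png");cv2.imwrite("pics/scene0c.png",cv2.resize(a[110:380,90:450],None,fx=2.2,fy=2.2,interpolation=cv2.INTER_CUBIC))
E
```

```text
(no output)
```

View pics/top0c.png

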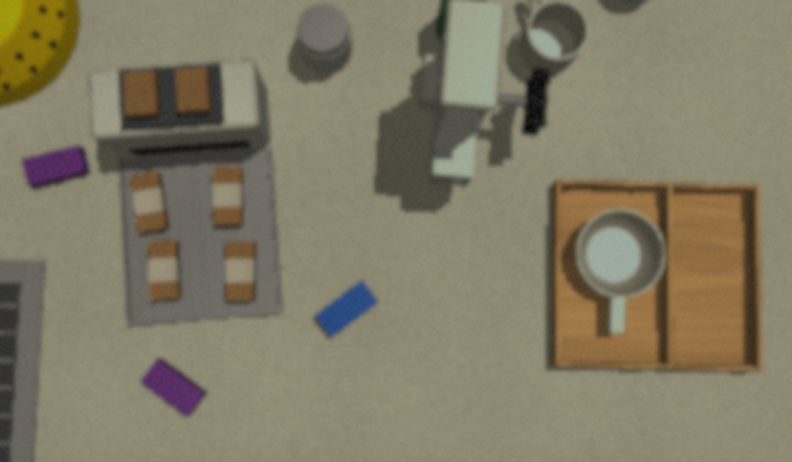

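View pics/scene0c.png

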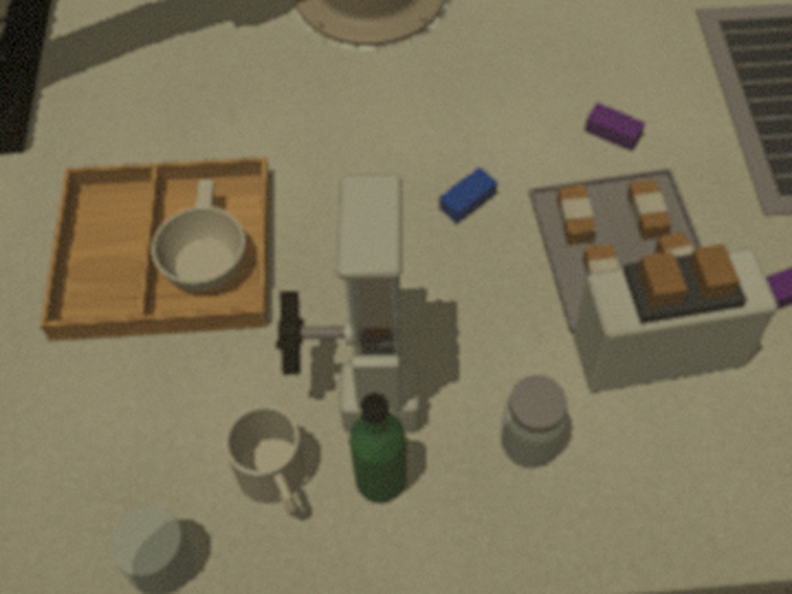

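The top crop shows the caddy at right (552–760, 181–370), with the bowl in its left compartment and the lug at (617,315). The dispenser spout is at about (455,165) and the knob at (536,100). Candidates for the cartons:
- Four brown, white-labelled boxes in the tray, at (148,202), (227,196), (163,270) and (240,271). These are the cartons I want.
- Two boxes on top of the feeder at (140,92) and (192,90). They belong to the feeder.
- Blue at (346,308) and purple at (56,166) and (173,386). These are look-alikes to leave alone.

Next I'll calculate poses from these corners.

```bash
python3 - <<'E'
from h import *
T=cam("top"); S=cam("scene")
tp=lambda x,y:(100+x/2.2,130+y/2.2); sp=lambda x,y:(90+x/2.2,110+y/2.2)
print("caddy top",[ray(T,tp(*p),.04).round(3)[:2] for p in((555,181),(760,185),(761,370),(552,370))])
print("caddy sc",[ray(S,sp(*p),.04).round(3)[:2] for p in((267,159),(67,170),(44,326),(268,315))])
print("cap sc",[ray(S,sp(*p),.346).round(3)[:2] for p in((341,178),(402,177),(401,275),(342,274))])
print("cap top",[ray(T,tp(*p),.346).round(3)[:2] for p in((440,104),(497,107),(503,2),(450,0))])
print("spout edge top z.09",[ray(T,tp(*p),z).round(3)[:2] for p in((432,177),(473,179)) for z in (.07,.1)])
print("knob top", ray(T,tp(530,132),.164)[:2],ray(T,tp(543,132),.164)[:2],ray(T,tp(530,70),.164)[:2],ray(T,tp(548,70),.164)[:2])
for c,n in((T,"top"),(S,"scene")):
    for k in ("bowl_lug","bowl_in","bowl"):
        z=dict(bowl_lug=.048,bowl_in=.011,bowl=.006)[k]
        print(n,k,[(round(r["p"],2),ray(c,r["xy"],z).round(3)[:2]) for r in viewer.place_of(k,n)[:1]])
E
```

```text
caddy top [array([ 0.591, -0.159]), array([ 0.591, -0.429]), array([ 0.351, -0.425]), array([ 0.347, -0.155])]
caddy sc [array([ 0.36 , -0.153]), array([ 0.357, -0.418]), array([ 0.595, -0.418]), array([ 0.602, -0.15 ])]
cap sc [array([ 0.634, -0.043]), array([0.638, 0.016]), array([0.749, 0.007]), array([ 0.743, -0.046])]
cap top [array([0.629, 0.011]), array([ 0.627, -0.047]), array([ 0.737, -0.053]), array([0.738, 0.002])]
spout edge top z.09 [array([0.589, 0.004]), array([0.585, 0.005]), array([ 0.587, -0.049]), array([ 0.584, -0.046])]
knob top [ 0.6332918  -0.10760603] [ 0.6336247  -0.12318535] [ 0.70882682 -0.1074288 ] [ 0.70932902 -0.12915798]
top bowl_lug [(0.95, array([ 0.412, -0.231]))]
top bowl_in [(0.65, array([ 0.502, -0.23 ]))]
top bowl []
scene bowl_lug [(0.66, array([ 0.418, -0.223]))]
scene bowl_in [(0.83, array([ 0.508, -0.232]))]
scene bowl [(0.74, array([ 0.496, -0.234]))]
```

Emit:
jog_arm --increments '[{"ay": 9.85,"hand": 50},{"ay": 9.85},{"dx": -21,"dz": -56},{"dx": -21,"dz": -56},{"dx": -21,"dz": -56}]'

```text
$.increments[0]: bad value
```

Emit:
jog_arm --increments '[{"dx": -21,"dz": -56},{"dx": -21,"dz": -56},{"dx": -21,"dz": -56},{"dx": -21,"dz": -56},{"dx": -21,"dz": -56}]'

```text
$.increments[0]: bad value
```

```bash
python3 - <<'E'
from h import *
st(); c=cam("wrist","w1"); print(c["eye"],c["attitude"])
for k,z in(("bowl_lug",.048),("bowl_in",.011),("bowl_place",.006)):
    print(k,[(round(r["p"],2),np.round(r["xy"]),ray(c,r["xy"],z).round(4)[:2]) for r in viewer.place_of(k,"wrist")[:2]])
E
```

```text
1.6 [ 0.2444 -0.6826  0.2006] [ -90.    -0.  -160.3] [ 0.4  0.6 -0.2] 0.0855 [65.9 34.3 -0.1 91.6  0.1 54.  -4.6]
[ 0.31493177 -0.65829666  0.37444702] [ 1.62915359e+02 -7.61366983e-03 -7.03096267e+01]
bowl_lug []
bowl_in []
bowl_place []
```

View pics/w1.png

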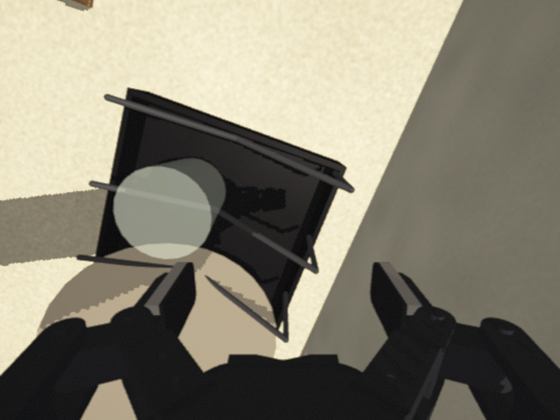

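The rows were refused because every key has to be given. The wrist view shows a dark rack under the start pose and nothing else of interest, so I'll move on with full rows.

Emit:
jog_arm --increments '[{"ax": 0,"ay": 9.85,"az": 0,"dx": 0,"dy": -20,"dz": 0,"hand": 50},{"ax": 0,"ay": 9.85,"az": 0,"dx": 0,"dy": 0,"dz": 0,"hand": 50},{"ax": 0,"ay": 0,"az": 0,"dx": -21,"dy": 0,"dz": -56,"hand": 50},{"ax": 0,"ay": 0,"az": 0,"dx": -21,"dy": 0,"dz": -56,"hand": 50},{"ax": 0,"ay": 0,"az": 0,"dx": -21,"dy": 0,"dz": -56,"hand": 50}]'

```text
t: 2.42
tcp_pos: [0.308, -0.5128, 0.2206]
orientation: [-90.0, 0.0, -180.0]
wrist_force: [1.4, 0.7, 0.2]
opening: 0.05
```

Emit:
jog_arm --increments '[{"ax": 0,"ay": 0,"az": 0,"dx": -21,"dy": 0,"dz": -56,"hand": 50},{"ax": 0,"ay": 0,"az": 0,"dx": -21,"dy": 0,"dz": -56,"hand": 50},{"ax": 0,"ay": 0,"az": 0,"dx": -21,"dy": 0,"dz": -56,"hand": 50},{"ax": 0,"ay": 0,"az": 0,"dx": -21,"dy": 0,"dz": -56,"hand": 50},{"ax": 0,"ay": 0,"az": 0,"dx": -21,"dy": 0,"dz": -56,"hand": 50}]'

```text
t: 3.05
tcp_pos: [0.413, -0.2329, 0.2209]
orientation: [-90.0, 0.1, 180.0]
wrist_force: [1.4, -0.9, -0.6]
opening: 0.0503
```

Emit:
jog_arm --increments '[{"ax": 0,"ay": 0,"az": 0,"dx": 0,"dy": 30,"dz": 0,"hand": 50},{"ax": 0,"ay": 0,"az": 0,"dx": 0,"dy": 20,"dz": 0,"hand": 50},{"ax": 0,"ay": 0,"az": 0,"dx": 0,"dy": 0,"dz": 0,"hand": 50}]'

```text
t: 3.42
tcp_pos: [0.4118, -0.2341, 0.1698]
orientation: [-90.0, -0.1, -180.0]
wrist_force: [0.3, -0.5, 0.1]
opening: 0.0502
```

```bash
python3 - <<'E'
from h import *
st(); c=cam("wrist","w2"); print(c["eye"],c["attitude"])
for k,z in(("bowl_lug",.048),("bowl_in",.011),("bowl_place",.006)):
    print(k,[(round(r["p"],2),np.round(r["xy"]),ray(c,r["xy"],z).round(4)[:2]) for r in viewer.place_of(k,"wrist")[:2]])
E
```

```text
3.425 [ 0.4118 -0.2341  0.1698] [-9.0050e+01 -1.3000e-01 -1.7997e+02] [ 0.3 -0.5  0.1] 0.0502 [ 21.9  19.9   1.1 125.6  -0.6  34.6 -66.5]
[ 0.48710277 -0.23508077  0.34349138] [ 1.62803110e+02  1.33226350e-02 -8.99836826e+01]
bowl_lug [(0.58, array([282., 190.]), array([ 0.4166, -0.2345]))]
bowl_in [(0.65, array([286., 102.]), array([ 0.5023, -0.2383]))]
bowl_place []
```

View pics/w2.png

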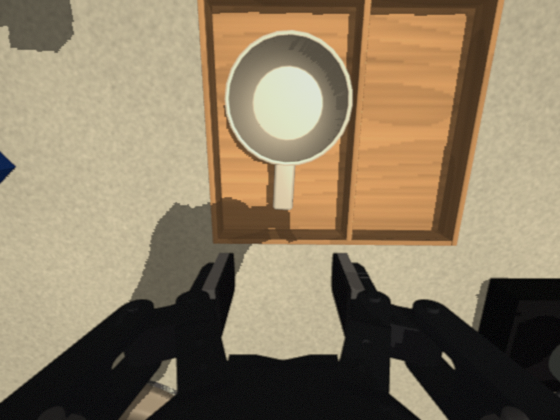

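The wrist picture shows the bowl rim centred at about (289,97). The lug runs from (285,165) to (282,209), and the divider is at column 350.

```bash
python3 - <<'E'
from h import *
c=cam("wrist")
for n,p,z in(("rim c",(289,97),.056),("lug top start",(285,166),.054),("lug end",(282.5,209),.054),("div near",(350,240),.04),("div far",(365,5),.04),("wall L near",(214,243),.04),("wall L far",(206,5),.04),("wall R near",(456,244),.04)):
    print(n,ray(c,p,z).round(4)[:2])
E
```

```text
rim c [ 0.5055 -0.2419]
lug top start [ 0.4427 -0.2384]
lug end [ 0.3989 -0.2359]
div near [ 0.359  -0.3101]
div far [ 0.5826 -0.3088]
wall L near [ 0.3556 -0.1603]
wall L far [ 0.5826 -0.1687]
wall R near [ 0.3541 -0.4276]
```

Emit:
jog_arm --increments '[{"ax": 0,"ay": 0,"az": 0,"dx": -6,"dy": 50,"dz": 2,"hand": 50},{"ax": 0,"ay": 0,"az": 0,"dx": 0,"dy": 50,"dz": 0,"hand": 50},{"ax": 0,"ay": 0,"az": 0,"dx": 0,"dy": 40,"dz": 0,"hand": 50},{"ax": 0,"ay": 0,"az": 0,"dx": 0,"dy": 0,"dz": 0,"hand": 50},{"ax": 0,"ay": 0,"az": 0,"dx": 0,"dy": 0,"dz": 0,"hand": 30}]'

```text
t: 4.3
tcp_pos: [0.4189, -0.237, 0.0318]
orientation: [-90.0, 0.1, 180.0]
wrist_force: [0.4, -0.4, 0.2]
opening: 0.033
```

Emit:
jog_arm --increments '[{"ax": 0,"ay": 0,"az": 0,"dx": 0,"dy": 0,"dz": 0,"hand": 10},{"ax": 0,"ay": 0,"az": 0,"dx": 0,"dy": 0,"dz": 0,"hand": 10},{"ax": 0,"ay": 0,"az": 0,"dx": 0,"dy": 0,"dz": 0,"hand": 10},{"ax": 0,"ay": 0,"az": 0,"dx": 0,"dy": 0,"dz": 0,"hand": 10}]'

```text
t: 4.8
tcp_pos: [0.4185, -0.2366, 0.0309]
orientation: [-90.0, 0.0, 180.0]
wrist_force: [-0.7, 0.3, -0.3]
opening: 0.0101
```

Emit:
jog_arm --increments '[{"ax": 0,"ay": 0,"az": 0,"dx": 0,"dy": -10,"dz": 0,"hand": 10},{"ax": 0,"ay": 0,"az": 0,"dx": 0,"dy": -15,"dz": 0,"hand": 10},{"ax": 0,"ay": 0,"az": 0,"dx": 0,"dy": -20,"dz": 0,"hand": 10},{"ax": 0,"ay": 0,"az": 0,"dx": 0,"dy": -15,"dz": 0,"hand": 10},{"ax": 0,"ay": 0,"az": 0,"dx": 0,"dy": 0,"dz": 0,"hand": 10}]'

```text
t: 5.42
tcp_pos: [0.4189, -0.2369, 0.0918]
orientation: [-89.9, 0.1, 180.0]
wrist_force: [0.2, 0.7, -0.8]
opening: 0.0098
```

```bash
python3 - <<'E'
from h import *
st(); c=cam("wrist","w3");print(c["eye"]);c=cam("scene","s3")
a=cv2.imread("pics/w3.png"); b=cv2.resize(c["color"][100:310,110:390,::-1],(560,420))
cv2.imwrite("pics/m3.png",np.vstack([cv2.resize(a,(400,300)),cv2.resize(b,(400,300))]))
E
```

```text
5.425 [ 0.4189 -0.2369  0.0918] [-8.9940e+01  1.2000e-01  1.7999e+02] [ 0.2  0.7 -0.8] 0.0098 [ 22.3  27.9   0.6 128.9  -0.7  23.1 -66.5]
[ 0.4934927  -0.23758111  0.26586068]
```

View pics/m3.png

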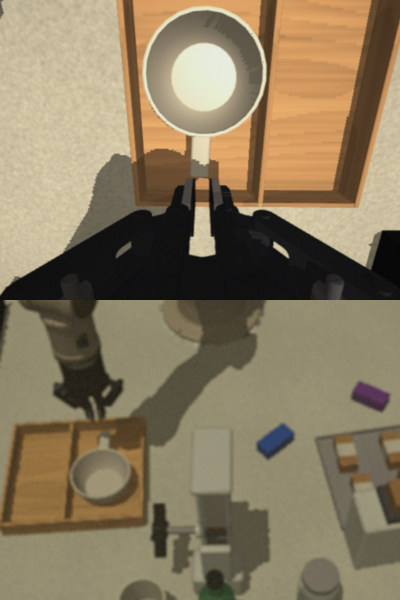

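```bash
python3 - <<'E'
from h import *
c=cam("wrist"); k=400/560
for n,p in(("tcp",(.419,-.237,.092)),("grasp",(.419,-.237,.111)),("lug end@.399",(.399,-.237,.054)),("lug start@.444",(.444,-.237,.054))): print(n,proj(c,p).round(),(proj(c,p)*k).round())
print("lug end",ray(c,(202/k,177/k),.054),"start",ray(c,(202/k,136/k),.054),"rim c",ray(c,(205/k,71/k),.056), "caddy near wall",ray(c,(203/k,207/k),.04),"far?")
t=cam("top"); r=viewer.place_of("bowl_lug","top"); print([(x["p"],ray(t,x["xy"],.048).round(3)) for x in r[:2]])
t=cam("scene"); r=viewer.place_of("bowl_lug","scene"); print([(x["p"],ray(t,x["xy"],.048).round(3)) for x in r[:2]])
E
```

```text
tcp [282. 242.] [201. 173.]
grasp [282. 256.] [201. 183.]
lug end@.399 [282. 247.] [201. 176.]
lug start@.444 [282. 189.] [201. 135.]
lug end [ 0.39802045 -0.23758087  0.054     ] start [ 0.44304477 -0.23758408  0.054     ] rim c [ 0.50457184 -0.24033304  0.056     ] caddy near wall [ 0.35265838 -0.23878642  0.04      ] far?
[(0.94, array([ 0.423, -0.238,  0.048])), (0.69, array([ 0.493, -0.222,  0.048]))]
[(0.84, array([ 0.413, -0.23 ,  0.048]))]
```

Emit:
jog_arm --increments '[{"ax": 0,"ay": 0,"az": 0,"dx": 0,"dy": 0,"dz": 0,"hand": 50},{"ax": 0,"ay": 0,"az": 0,"dx": 0,"dy": 0,"dz": 0,"hand": 50},{"ax": 0,"ay": 0,"az": 0,"dx": 0,"dy": 40,"dz": 0,"hand": 50},{"ax": 0,"ay": 0,"az": 0,"dx": 0,"dy": 29,"dz": 0,"hand": 50},{"ax": 0,"ay": 0,"az": 0,"dx": 0,"dy": 0,"dz": 0,"hand": 50}]'

```text
t: 6.4
tcp_pos: [0.4173, -0.236, 0.0201]
orientation: [-90.1, -0.2, -180.0]
wrist_force: [-0.1, 0.8, -0.9]
opening: 0.0499
```

Emit:
jog_arm --increments '[{"ax": 0,"ay": 0,"az": 0,"dx": 0,"dy": 0,"dz": 0,"hand": 24},{"ax": 0,"ay": 0,"az": 0,"dx": 0,"dy": 0,"dz": 0,"hand": 24},{"ax": 0,"ay": 0,"az": 0,"dx": 0,"dy": 0,"dz": 0,"hand": 24}]'

```text
t: 6.78
tcp_pos: [0.4188, -0.2368, 0.0225]
orientation: [-90.0, 0.1, 180.0]
wrist_force: [-0.7, -0.0, 0.2]
opening: 0.0243
```

Emit:
jog_arm --increments '[{"ax": 0,"ay": 0,"az": 0,"dx": 0,"dy": 0,"dz": 0,"hand": 15},{"ax": 0,"ay": 0,"az": 0,"dx": 0,"dy": 0,"dz": 0,"hand": 15},{"ax": 0,"ay": 0,"az": 0,"dx": 0,"dy": 0,"dz": 0,"hand": 15}]'

```text
t: 7.15
tcp_pos: [0.418, -0.2367, 0.0217]
orientation: [-90.0, -0.0, 180.0]
wrist_force: [-2.6, -1.2, 4.2]
opening: 0.0156
```

```bash
python3 - <<'E'
from h import *
st(); c=cam("wrist","w4")
print(proj(c,(.419,-.237,.048)))
E
```

```text
7.15 [ 0.418  -0.2367  0.0217] [-9.0000e+01 -3.0000e-02  1.7998e+02] [-2.6 -1.2  4.2] 0.0156 [ 22.5  35.6   0.3 131.3  -0.7  13.2 -66.6]
[281.58734116 259.89690156]
```

View pics/w4.png

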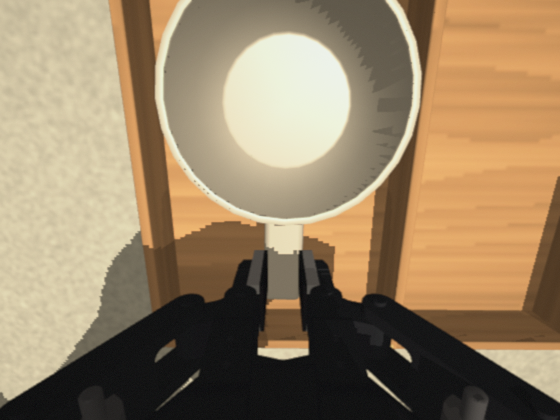

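The pads now sit on both sides of the lug at (285,270). I'll close fully and test with a small lift.

Emit:
jog_arm --increments '[{"ax": 0,"ay": 0,"az": 0,"dx": 0,"dy": 0,"dz": 0,"hand": 5},{"ax": 0,"ay": 0,"az": 0,"dx": 0,"dy": 0,"dz": 0,"hand": 0},{"ax": 0,"ay": 0,"az": 0,"dx": 0,"dy": 0,"dz": 0,"hand": 0}]'

```text
t: 7.58
tcp_pos: [0.4178, -0.2366, 0.0215]
orientation: [-90.0, -0.0, 180.0]
wrist_force: [-3.8, -1.2, 4.9]
opening: 0.0144
```

Emit:
jog_arm --increments '[{"ax": 0,"ay": 0,"az": 0,"dx": 0,"dy": -5,"dz": 0,"hand": 0},{"ax": 0,"ay": 0,"az": 0,"dx": 0,"dy": -5,"dz": 0,"hand": 0},{"ax": 0,"ay": 0,"az": 0,"dx": 0,"dy": 0,"dz": 0,"hand": 0}]'

```text
t: 7.95
tcp_pos: [0.4188, -0.2365, 0.032]
orientation: [-90.0, 0.0, -180.0]
wrist_force: [-0.2, 0.8, -1.6]
opening: 0.0142
```

```bash
python3 - <<'E'
from h import *
print(monitor.get_state()["wrist_torque"]); st(); c=cam("wrist","w5"); d=cam("scene")["color"][140:290,130:300,::-1]
cv2.imwrite("pics/m5.png",np.hstack([cv2.resize(c["color"][:,:,::-1],(400,300)),cv2.resize(d,(340,300),interpolation=cv2.INTER_CUBIC)]))
E
```

```text
[ 0.03822146  0.00598418 -0.00120296]
7.95 [ 0.4188 -0.2365  0.032 ] [-8.9990e+01  4.0000e-02 -1.7998e+02] [-0.2  0.8 -1.6] 0.0142 [ 22.5  34.4   0.3 131.   -0.7  14.6 -66.5]
```

View pics/m5.png

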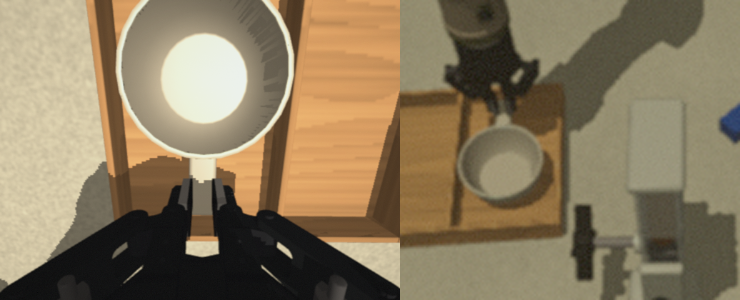

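The opening reads only 14 mm on a 20 mm lug, and the rim looks smaller (245 px against 261), so the bowl didn't rise. The pads probably pinched only the lug's upper edge. I'll lower, reopen and grasp deeper.

Emit:
jog_arm --increments '[{"ax": 0,"ay": 0,"az": 0,"dx": 0,"dy": 10,"dz": 0,"hand": 0},{"ax": 0,"ay": 0,"az": 0,"dx": 0,"dy": 0,"dz": 0,"hand": 35},{"ax": 0,"ay": 0,"az": 0,"dx": 0,"dy": 0,"dz": 0,"hand": 35},{"ax": 0,"ay": 0,"az": 0,"dx": 0,"dy": 8,"dz": 0,"hand": 35},{"ax": 0,"ay": 0,"az": 0,"dx": 0,"dy": 0,"dz": 0,"hand": 35}]'

```text
t: 8.68
tcp_pos: [0.4179, -0.2366, 0.0133]
orientation: [-90.0, -0.1, 180.0]
wrist_force: [-1.7, -1.1, 2.9]
opening: 0.0351
```

Emit:
jog_arm --increments '[{"ax": 0,"ay": 0,"az": 0,"dx": 0,"dy": 0,"dz": 0,"hand": 20},{"ax": 0,"ay": 0,"az": 0,"dx": 0,"dy": 0,"dz": 0,"hand": 5},{"ax": 0,"ay": 0,"az": 0,"dx": 0,"dy": 0,"dz": 0,"hand": 0},{"ax": 0,"ay": 0,"az": 0,"dx": 0,"dy": 0,"dz": 0,"hand": 0}]'

```text
t: 9.18
tcp_pos: [0.4185, -0.2365, 0.0136]
orientation: [-90.0, 0.0, -180.0]
wrist_force: [-0.9, 0.6, 1.8]
opening: -0.0002
```

Emit:
jog_arm --increments '[{"ax": 0,"ay": 0,"az": 0,"dx": 0,"dy": -8,"dz": 0,"hand": 0},{"ax": 0,"ay": 0,"az": 0,"dx": 0,"dy": -8,"dz": 0,"hand": 0},{"ax": 0,"ay": 0,"az": 0,"dx": 0,"dy": 0,"dz": 0,"hand": 0}]'

```text
t: 9.55
tcp_pos: [0.4188, -0.2368, 0.0304]
orientation: [-90.0, 0.1, -180.0]
wrist_force: [0.8, -0.3, 0.1]
opening: 0.0002
```

```bash
python3 - <<'E'
from h import *
print(monitor.get_state()["wrist_torque"]); st(); c=cam("wrist","w6"); d=cam("scene")["color"][140:290,130:300,::-1]
cv2.imwrite("pics/m6.png",np.hstack([cv2.resize(c["color"][:,:,::-1],(400,300)),cv2.resize(d,(340,300),interpolation=cv2.INTER_CUBIC)]))
E
```

```text
[ 0.02202354 -0.01608926 -0.01087721]
9.55 [ 0.4188 -0.2368  0.0304] [-8.997e+01  8.000e-02 -1.800e+02] [ 0.8 -0.3  0.1] 0.0002 [ 22.5  34.6   0.3 131.   -0.7  14.3 -66.6]
```

View pics/m6.png

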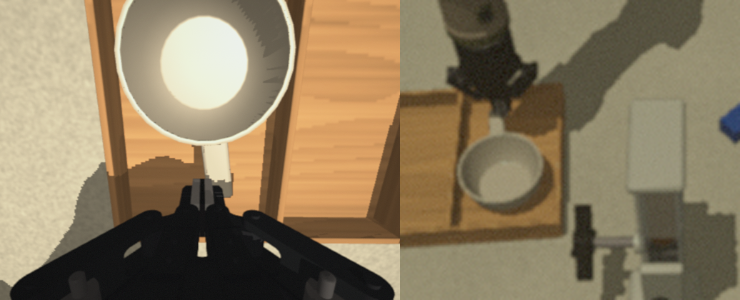

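```bash
python3 - <<'E'
from h import *
c=cam("wrist"); k=1.4
for z in (0,.019,.038): print("tcp+",z,(proj(c,(.4188,-.2368,.0304+z))/k).round())
print("corners of 22mm pad tip",[(proj(c,(.4188+a,-.2368,.0304))/k).round() for a in(-.011,.011)])
print("lug end",ray(c,(224*k,195*k),.054),"start",ray(c,(211*k,145*k),.054),"rim far-near",ray(c,(205*k,143*k),.056),"rim L,R",ray(c,(115*k,45*k),.056),ray(c,(295*k,45*k),.056))
T=cam("top","t7"); cr=T["color"][200:310,330:460,::-1]; cv2.imwrite("pics/t7c.png",cv2.resize(cr,None,fx=5,fy=5,interpolation=cv2.INTER_CUBIC))
for n in("top","scene"):
    t=T if n=="top" else cam(n)
    for kk,z in(("bowl_lug",.048),("bowl_in",.011)): print(n,kk,[(x["p"],ray(t,x["xy"],z).round(3)) for x in viewer.place_of(kk,n)[:1]])
E
```

```text
tcp+ 0 [201. 173.]
tcp+ 0.019 [201. 183.]
tcp+ 0.038 [201. 194.]
corners of 22mm pad tip [array([201., 184.]), array([201., 161.])]
lug end [ 0.41037153 -0.25480155  0.054     ] start [ 0.45101381 -0.24413342  0.054     ] rim far-near [ 0.45306663 -0.23973653  0.056     ] rim L,R [ 0.5167892  -0.18301135  0.056     ] [ 0.51679144 -0.29598358  0.056     ]
top bowl_lug [(0.76, array([ 0.419, -0.253,  0.048]))]
top bowl_in [(0.61, array([ 0.501, -0.242,  0.011]))]
scene bowl_lug [(0.59, array([ 0.416, -0.246,  0.048]))]
scene bowl_in [(0.75, array([ 0.51 , -0.231,  0.011]))]
```

View pics/w6.png

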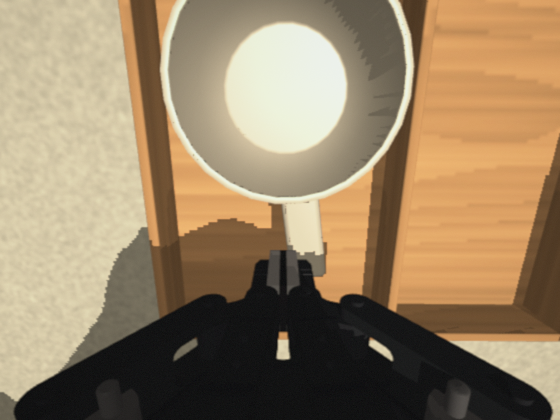

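Picture w6 shows the lug turned about 8° and shifted, running from (301,203) to (312,275). The closed finger tips start at row 250, about 12–16 mm further back than I assumed, so I had been pinching the lug's end. I'll regrasp nearer the bowl and aligned with the lug.

Emit:
jog_arm --increments '[{"ax": 0,"ay": 0,"az": 0,"dx": 0,"dy": -30,"dz": 0,"hand": 0},{"ax": 0,"ay": 0,"az": 0,"dx": 0,"dy": -30,"dz": 0,"hand": 40},{"ax": 0,"ay": -8,"az": 0,"dx": -18,"dy": 0,"dz": 14,"hand": 44},{"ax": 0,"ay": 0,"az": 0,"dx": 0,"dy": 0,"dz": 0,"hand": 44},{"ax": 0,"ay": 0,"az": 0,"dx": 0,"dy": 0,"dz": 0,"hand": 44}]'

```text
t: 10.62
tcp_pos: [0.4353, -0.2501, 0.0891]
orientation: [-90.1, -0.1, -172.1]
wrist_force: [-0.6, 0.6, -0.4]
opening: 0.044
```

```bash
python3 - <<'E'
from h import *
st(); c=cam("wrist","w8")
print(proj(c,(.4278,-.2512,.048)))
for kk,z in(("bowl_lug",.048),("bowl_in",.011)): print(kk,[(x["p"],np.round(x["xy"]),ray(c,x["xy"],z).round(4)) for x in viewer.place_of(kk,"wrist")[:1]])
E
```

```text
10.625 [ 0.4353 -0.2501  0.0891] [-9.0060e+01 -8.0000e-02 -1.7215e+02] [-0.6  0.6 -0.4] 0.044 [ 24.6  29.2  -1.7 126.1   1.9  24.8 -60.7]
[281.60656794 229.8554611 ]
bowl_lug []
bowl_in []
```

View pics/w8.png

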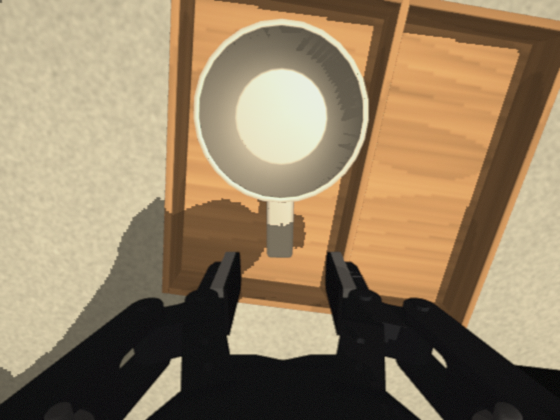

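The lug now lies straight between the fingers, at col 280 and rows 200–257. The tips are still slightly back, so I'll go 7 mm forward, descend and close.

Emit:
jog_arm --increments '[{"ax": 0,"ay": 0,"az": 0,"dx": -7,"dy": 0,"dz": 0,"hand": 44},{"ax": 0,"ay": 0,"az": 0,"dx": 0,"dy": 35,"dz": 0,"hand": 44},{"ax": 0,"ay": 0,"az": 0,"dx": 0,"dy": 29,"dz": 0,"hand": 44},{"ax": 0,"ay": 0,"az": 0,"dx": 0,"dy": 0,"dz": 0,"hand": 24},{"ax": 0,"ay": 0,"az": 0,"dx": 0,"dy": 0,"dz": 0,"hand": 10}]'

```text
t: 11.4
tcp_pos: [0.4436, -0.2496, 0.0261]
orientation: [-90.0, 0.0, -172.0]
wrist_force: [0.3, -0.5, 0.5]
opening: 0.0102
```

Emit:
jog_arm --increments '[{"ax": 0,"ay": 0,"az": 0,"dx": 0,"dy": 0,"dz": 0,"hand": 5},{"ax": 0,"ay": 0,"az": 0,"dx": 0,"dy": 0,"dz": 0,"hand": 5},{"ax": 0,"ay": 0,"az": 0,"dx": 0,"dy": 0,"dz": 0,"hand": 5}]'

```text
t: 11.78
tcp_pos: [0.4435, -0.2498, 0.0261]
orientation: [-90.0, 0.0, -172.0]
wrist_force: [-0.4, -0.3, -0.4]
opening: 0.0045
```

Emit:
jog_arm --increments '[{"ax": 0,"ay": 0,"az": 0,"dx": 0,"dy": -5,"dz": 0,"hand": 5},{"ax": 0,"ay": 0,"az": 0,"dx": 0,"dy": -5,"dz": 0,"hand": 5},{"ax": 0,"ay": 0,"az": 0,"dx": 0,"dy": 0,"dz": 0,"hand": 5}]'

```text
t: 12.15
tcp_pos: [0.4436, -0.2498, 0.0361]
orientation: [-90.0, 0.0, -172.0]
wrist_force: [-0.6, 0.6, 0.8]
opening: 0.0051
```

```bash
python3 - <<'E'
from h import *
print(monitor.get_state()["wrist_torque"]); st()
E
```

```text
[ 0.01229608 -0.01969841 -0.01628671]
12.15 [ 0.4436 -0.2498  0.0361] [-8.9970e+01  4.0000e-02 -1.7201e+02] [-0.6  0.6  0.8] 0.0051 [ 23.9  34.8  -1.3 127.2   2.4  17.9 -61.4]
```

The fingers closed on air without disturbing the bowl. Along with the earlier contact readings, that puts the effective finger ends about 30 mm above the reported TCP. I'll open and go deeper, checking force in steps.

Emit:
jog_arm --increments '[{"ax": 0,"ay": 0,"az": 0,"dx": 0,"dy": -5,"dz": 0,"hand": 40},{"ax": 0,"ay": 0,"az": 0,"dx": 0,"dy": 0,"dz": 0,"hand": 44},{"ax": 0,"ay": 0,"az": 0,"dx": 0,"dy": 0,"dz": 0,"hand": 44},{"ax": 0,"ay": 0,"az": 0,"dx": 0,"dy": 20,"dz": 0,"hand": 44},{"ax": 0,"ay": 0,"az": 0,"dx": 0,"dy": 6,"dz": 0,"hand": 44}]'

```text
t: 12.78
tcp_pos: [0.4428, -0.2494, 0.0137]
orientation: [-90.0, -0.1, -172.0]
wrist_force: [0.0, 1.2, -0.1]
opening: 0.0436
```

Emit:
jog_arm --increments '[{"ax": 0,"ay": 0,"az": 0,"dx": 0,"dy": 4,"dz": 0,"hand": 44},{"ax": 0,"ay": 0,"az": 0,"dx": 0,"dy": 0,"dz": 0,"hand": 44}]'

```text
t: 13.02
tcp_pos: [0.4432, -0.2496, 0.0105]
orientation: [-90.0, -0.0, -172.0]
wrist_force: [0.4, 0.5, 0.6]
opening: 0.0442
```

```bash
python3 - <<'E'
from h import *
st(); c=cam("wrist","w9"); d=cam("scene")["color"][140:290,130:300,::-1]
cv2.imwrite("pics/m9.png",np.hstack([cv2.resize(c["color"][:,:,::-1],(400,300)),cv2.resize(d,(340,300),interpolation=cv2.INTER_CUBIC)]))
E
```

```text
13.025 [ 0.4432 -0.2496  0.0105] [-9.001e+01 -2.000e-02 -1.720e+02] [0.4 0.5 0.6] 0.0442 [ 23.7  37.6  -1.1 127.8   2.6  14.6 -61.6]
```

View pics/m9.png

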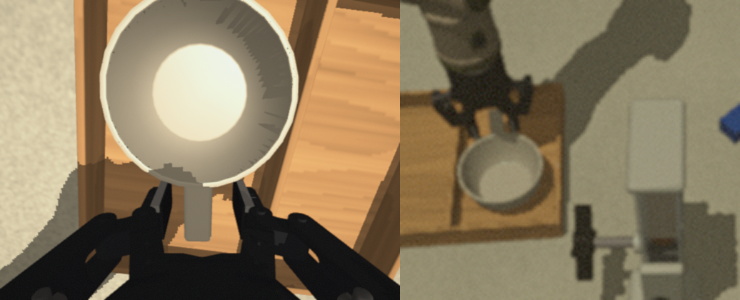

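The lug is now clearly between the pads, at (198,187–240) in the left half. I'll close and test-lift.

Emit:
jog_arm --increments '[{"ax": 0,"ay": 0,"az": 0,"dx": 3,"dy": 0,"dz": 0,"hand": 30},{"ax": 0,"ay": 0,"az": 0,"dx": 0,"dy": 0,"dz": 0,"hand": 10},{"ax": 0,"ay": 0,"az": 0,"dx": 0,"dy": 0,"dz": 0,"hand": 0},{"ax": 0,"ay": 0,"az": 0,"dx": 0,"dy": 0,"dz": 0,"hand": 0},{"ax": 0,"ay": 0,"az": 0,"dx": 0,"dy": 0,"dz": 0,"hand": 0}]'

```text
t: 13.75
tcp_pos: [0.4399, -0.25, 0.0109]
orientation: [-90.0, -0.0, -172.0]
wrist_force: [-2.4, 0.2, 6.3]
opening: 0.0181
```

Emit:
jog_arm --increments '[{"ax": 0,"ay": 0,"az": 0,"dx": 0,"dy": -4,"dz": 0,"hand": 0},{"ax": 0,"ay": 0,"az": 0,"dx": 0,"dy": -4,"dz": 0,"hand": 0},{"ax": 0,"ay": 0,"az": 0,"dx": 0,"dy": -4,"dz": 0,"hand": 0},{"ax": 0,"ay": 0,"az": 0,"dx": 0,"dy": 0,"dz": 0,"hand": 0}]'

```text
t: 14.25
tcp_pos: [0.4405, -0.2501, 0.0229]
orientation: [-90.0, 0.0, -172.0]
wrist_force: [-0.2, 0.3, -2.2]
opening: 0.0181
```

```bash
python3 - <<'E'
from h import *
print(monitor.get_state()["wrist_torque"]); st(); c=cam("wrist","w10")
E
```

```text
[0.03589229 0.14298504 0.00619004]
14.25 [ 0.4405 -0.2501  0.0229] [-8.998e+01  3.000e-02 -1.720e+02] [-0.2  0.3 -2.2] 0.0181 [ 24.   36.2  -1.2 127.9   2.5  15.9 -61.4]
```

The 2.2 N load and 0.143 N m torque show the bowl is lifted. Next I'll raise it clear, square it up and carry it to a spot in front of and to the right of the spout.

Emit:
jog_arm --increments '[{"ax": 0,"ay": 0,"az": 0,"dx": 0,"dy": -12,"dz": 0,"hand": 0},{"ax": 0,"ay": 0,"az": 0,"dx": 0,"dy": -18,"dz": 0,"hand": 0},{"ax": 0,"ay": 0,"az": 0,"dx": 0,"dy": -18,"dz": 0,"hand": 0},{"ax": 0,"ay": 4,"az": 0,"dx": 0,"dy": -10,"dz": 0,"hand": 0},{"ax": 0,"ay": 4,"az": 0,"dx": 0,"dy": 0,"dz": 0,"hand": 0}]'

```text
t: 14.92
tcp_pos: [0.4408, -0.2503, 0.0821]
orientation: [-90.0, 0.1, 179.9]
wrist_force: [0.4, -0.4, -1.4]
opening: 0.0183
```

Emit:
jog_arm --increments '[{"ax": 0,"ay": 0,"az": 0,"dx": -4,"dy": 0,"dz": -20,"hand": 0},{"ax": 0,"ay": 0,"az": 0,"dx": -8,"dy": 0,"dz": -40,"hand": 0},{"ax": 0,"ay": 0,"az": 0,"dx": -8,"dy": 0,"dz": -40,"hand": 0},{"ax": 0,"ay": 0,"az": 0,"dx": -8,"dy": 0,"dz": -40,"hand": 0},{"ax": 0,"ay": 0,"az": 0,"dx": -5,"dy": 0,"dz": -20,"hand": 0}]'

```text
t: 15.55
tcp_pos: [0.4737, -0.0876, 0.0812]
orientation: [-90.0, 0.0, -179.9]
wrist_force: [0.0, -0.3, -1.9]
opening: 0.0185
```

Emit:
jog_arm --increments '[{"ax": 0,"ay": 0,"az": 0,"dx": 0,"dy": 0,"dz": 0,"hand": 0},{"ax": 0,"ay": 0,"az": 0,"dx": 0,"dy": 0,"dz": 0,"hand": 0}]'

```text
t: 15.8
tcp_pos: [0.4731, -0.0907, 0.0809]
orientation: [-90.0, 0.0, 180.0]
wrist_force: [-0.3, -0.3, -3.1]
opening: 0.0182
```

```bash
python3 - <<'E'
from h import *
print(monitor.get_state()["wrist_torque"]); s=st(); c=cam("wrist","w11"); d=cam("scene"); d=d["color"][130:310,180:384,::-1]
zb=s["tcp_pos"][2]-.0109+.006; print("underside",zb)
for kk,z in(("bowl_lug",.042),("bowl_in",.005)): print(kk,[(x["p"],np.round(x["xy"]),ray(c,x["xy"],zb+z).round(4)) for x in viewer.place_of(kk,"wrist")[:1]])
# rim: bright ellipse
print("spout",[(x["p"],np.round(x["xy"]),ray(c,x["xy"],0).round(4)) for x in viewer.place_of("spout","wrist")[:1]])
cv2.imwrite("pics/m11.png",np.hstack([cv2.resize(c["color"][:,:,::-1],(460,345)),cv2.resize(d,(340,300),interpolation=cv2.INTER_CUBIC)[0:345] if False else cv2.resize(d,(340,345),interpolation=cv2.INTER_CUBIC)]))
E
```

```text
[-0.01631497  0.13754925  0.02339002]
15.8 [ 0.4731 -0.0907  0.0809] [-89.98   0.   179.97] [-0.3 -0.3 -3.1] 0.0182 [  2.   29.1   2.9 129.3  -3.8  21.6 -82. ]
underside 0.07599698792529905
bowl_lug [(0.76, array([284., 298.]), array([ 0.4577, -0.0923,  0.118 ]))]
bowl_in [(0.9, array([278., 126.]), array([ 0.5433, -0.0888,  0.081 ]))]
spout []
```

View pics/m11.png

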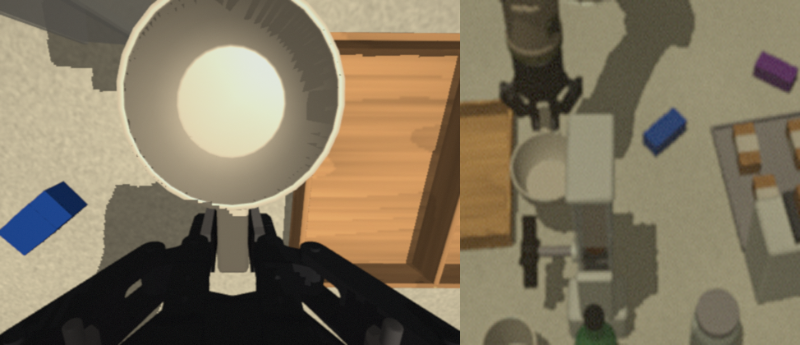

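The bowl is held level, centred at (0.543, −0.089). I'll lower it to just above the counter and slide it diagonally under the spout.

Emit:
jog_arm --increments '[{"ax": 0,"ay": 0,"az": 0,"dx": 0,"dy": 20,"dz": 0,"hand": 0},{"ax": 0,"ay": 0,"az": 0,"dx": 0,"dy": 25,"dz": 0,"hand": 0},{"ax": 0,"ay": 0,"az": 0,"dx": 0,"dy": 15,"dz": 0,"hand": 0},{"ax": 0,"ay": 0,"az": 0,"dx": 0,"dy": 9,"dz": 0,"hand": 0},{"ax": 0,"ay": 0,"az": 0,"dx": 0,"dy": 0,"dz": 0,"hand": 0}]'

```text
t: 16.68
tcp_pos: [0.4731, -0.0901, 0.0112]
orientation: [-90.0, -0.1, 180.0]
wrist_force: [-0.0, 0.4, -2.9]
opening: 0.0185
```

Emit:
jog_arm --increments '[{"ax": 0,"ay": 0,"az": 0,"dx": -12,"dy": 0,"dz": -14,"hand": 0},{"ax": 0,"ay": 0,"az": 0,"dx": -12,"dy": 0,"dz": -14,"hand": 0},{"ax": 0,"ay": 0,"az": 0,"dx": -12,"dy": 0,"dz": -15,"hand": 0},{"ax": 0,"ay": 0,"az": 0,"dx": -12,"dy": 0,"dz": -15,"hand": 0},{"ax": 0,"ay": 0,"az": 0,"dx": -12,"dy": 0,"dz": -14,"hand": 0}]'

```text
t: 17.3
tcp_pos: [0.5343, -0.0165, 0.0116]
orientation: [-90.0, 0.0, -180.0]
wrist_force: [0.4, 0.5, -1.9]
opening: 0.0188
```

Emit:
jog_arm --increments '[{"ax": 0,"ay": 0,"az": 0,"dx": 0,"dy": 3,"dz": 0,"hand": 0},{"ax": 0,"ay": 0,"az": 0,"dx": 0,"dy": 2,"dz": 0,"hand": 0},{"ax": 0,"ay": 0,"az": 0,"dx": 0,"dy": 0,"dz": 0,"hand": 0}]'

```text
t: 17.68
tcp_pos: [0.5326, -0.0188, 0.0063]
orientation: [-90.0, -0.1, 179.9]
wrist_force: [0.4, 0.2, -2.5]
opening: 0.0179
```

```bash
python3 - <<'E'
from h import *
print(monitor.get_state()["wrist_torque"]); s=st()
for n in("wrist","top","scene"):
    c=cam(n,n+"12")
    for kk,z in(("bowl_in",.005),("bowl_lug",.042),("spout",0),("knob_axis",.13),("dispenser",0)): print(n,kk,[(round(x["p"],2),np.round(x["xy"]),ray(c,x["xy"],z).round(4)[:2]) for x in viewer.place_of(kk,n)[:1]])
E
```

```text
[0.00912061 0.12399431 0.05685855]
17.675 [ 0.5326 -0.0188  0.0063] [-8.9980e+01 -7.0000e-02  1.7994e+02] [ 0.4  0.2 -2.5] 0.0179 [ -6.2  38.9   3.2 124.9  -7.   16.4 -87.2]
wrist bowl_in [(0.82, array([279., 125.]), array([ 0.6035, -0.0177]))]
wrist bowl_lug []
wrist spout []
wrist knob_axis []
wrist dispenser []
top bowl_in [(0.47, array([305., 210.]), array([ 0.6005, -0.0237]))]
top bowl_lug []
top spout []
top knob_axis [(0.96, array([339., 176.]), array([ 0.6781, -0.1076]))]
top dispenser [(0.8, array([305., 183.]), array([ 0.6809, -0.0244]))]
scene bowl_in [(0.71, array([264., 259.]), array([ 0.6122, -0.0124]))]
scene bowl_lug [(0.56, array([263., 283.]), array([ 0.7012, -0.019 ]))]
scene spout [(0.42, array([382., 209.]), array([0.4697, 0.3461]))]
scene knob_axis [(0.82, array([224., 257.]), array([ 0.6685, -0.1098]))]
scene dispenser [(0.7, array([264., 284.]), array([ 0.686 , -0.0153]))]
```

Emit:
jog_arm --increments '[{"ax": 0,"ay": 0,"az": 0,"dx": 0,"dy": 2,"dz": 0,"hand": 0},{"ax": 0,"ay": 0,"az": 0,"dx": 0,"dy": 0,"dz": 0,"hand": 0}]'

```text
t: 18.82
tcp_pos: [0.5332, -0.018, 0.0049]
orientation: [-90.0, 0.0, 180.0]
wrist_force: [-1.4, -0.1, 6.8]
opening: 0.0186
```

Emit:
jog_arm --increments '[{"ax": 0,"ay": 0,"az": 0,"dx": 0,"dy": 2,"dz": 0,"hand": 0},{"ax": 0,"ay": 0,"az": 0,"dx": 0,"dy": 0,"dz": 0,"hand": 0}]'

```text
t: 19.08
tcp_pos: [0.5323, -0.0178, 0.0037]
orientation: [-90.0, -0.1, -180.0]
wrist_force: [-6.7, 1.2, 20.5]
opening: 0.018
```

The bowl has been standing on the counter since TCP 5 mm. I'll ease off, release, retreat along the lug and rise.

Emit:
jog_arm --increments '[{"ax": 0,"ay": 0,"az": 0,"dx": 0,"dy": -2,"dz": 0,"hand": 0},{"ax": 0,"ay": 0,"az": 0,"dx": 0,"dy": 0,"dz": 0,"hand": 24},{"ax": 0,"ay": 0,"az": 0,"dx": 0,"dy": 0,"dz": 0,"hand": 34},{"ax": 0,"ay": 0,"az": 0,"dx": 0,"dy": 0,"dz": 0,"hand": 34},{"ax": 0,"ay": 0,"az": 0,"dx": 15,"dy": 0,"dz": 0,"hand": 34}]'

```text
t: 19.7
tcp_pos: [0.5187, -0.018, 0.0044]
orientation: [-90.0, 0.1, 180.0]
wrist_force: [0.7, -0.7, -0.3]
opening: 0.034
```

Emit:
jog_arm --increments '[{"ax": 0,"ay": 0,"az": 0,"dx": 30,"dy": 0,"dz": 0,"hand": 34},{"ax": 0,"ay": 0,"az": 0,"dx": 0,"dy": -60,"dz": 0,"hand": 34},{"ax": 0,"ay": 0,"az": 0,"dx": 0,"dy": -60,"dz": 0,"hand": 20},{"ax": 0,"ay": 0,"az": 0,"dx": 0,"dy": -60,"dz": 0,"hand": 0},{"ax": 0,"ay": 0,"az": 0,"dx": 0,"dy": -45,"dz": 50,"hand": 0}]'

```text
t: 20.32
tcp_pos: [0.4881, -0.062, 0.2287]
orientation: [-90.1, 0.1, -179.6]
wrist_force: [1.7, -0.7, -0.3]
opening: -0.0001
```

Emit:
jog_arm --increments '[{"ax": 0,"ay": 0,"az": 6,"dx": 0,"dy": 0,"dz": 49,"hand": 0},{"ax": 0,"ay": 0,"az": 6,"dx": 0,"dy": 0,"dz": 0,"hand": 0},{"ax": 0,"ay": 0,"az": 0,"dx": 0,"dy": 0,"dz": 0,"hand": 0}]'

```text
t: 20.7
tcp_pos: [0.485, -0.1139, 0.2259]
orientation: [-90.0, 11.9, 179.9]
wrist_force: [0.2, 0.8, 0.0]
opening: 0.0004
```

```bash
python3 - <<'E'
from h import *
s=st(); print(delta((.64,-.117,.215)))
for n in("wrist","top","scene"):
    c=cam(n,n+"13")
    for kk,z in(("bowl_in",.005),("bowl_lug",.042),("knob_axis",.13)): print(n,kk,[(round(x["p"],2),np.round(x["xy"]),ray(c,x["xy"],z).round(4)[:2]) for x in viewer.place_of(kk,n)[:1]])
E
```

```text
20.7 [ 0.485  -0.1139  0.2259] [-90.04  11.9  179.87] [0.2 0.8 0. ] 0.0004 [  1.4  12.4   7.9 128.   -7.5  28.1 -75. ]
[-149.4   42.6    2.8]
wrist bowl_in [(0.77, array([208., 119.]), array([ 0.6069, -0.0156]))]
wrist bowl_lug [(0.89, array([205., 184.]), array([ 0.5204, -0.0196]))]
wrist knob_axis [(0.82, array([287.,   4.]), array([ 0.6799, -0.1195]))]
top bowl_in [(0.86, array([303., 211.]), array([ 0.5951, -0.0188]))]
top bowl_lug [(0.93, array([304., 238.]), array([ 0.5153, -0.0192]))]
top knob_axis [(0.56, array([250., 152.]), array([0.7375, 0.1335]))]
scene bowl_in [(0.97, array([264., 257.]), array([ 0.6065, -0.0121]))]
scene bowl_lug []
scene knob_axis []
```

Emit:
jog_arm --increments '[{"ax": 0,"ay": 0,"az": 0,"dx": -50,"dy": 14,"dz": 1,"hand": 0},{"ax": 0,"ay": 0,"az": 0,"dx": -50,"dy": 14,"dz": 1,"hand": 0},{"ax": 0,"ay": 0,"az": 0,"dx": -49,"dy": 14,"dz": 1,"hand": 0},{"ax": 0,"ay": 0,"az": 0,"dx": 4,"dy": 20,"dz": 0,"hand": 0},{"ax": 0,"ay": 0,"az": 0,"dx": 4,"dy": 19,"dz": 0,"hand": 0}]'

```text
t: 21.92
tcp_pos: [0.6435, -0.1163, 0.1754]
orientation: [-90.0, 12.0, -180.0]
wrist_force: [0.3, 0.2, -0.5]
opening: -0.0002
```

Emit:
jog_arm --increments '[{"ax": 0,"ay": 0,"az": 0,"dx": 0,"dy": 0,"dz": 0,"hand": 0}]'

```text
t: 22.05
tcp_pos: [0.6422, -0.1162, 0.1748]
orientation: [-90.0, 11.8, -180.0]
wrist_force: [-0.1, 0.2, 0.6]
opening: 0.0002
```

```bash
python3 - <<'E'
from h import *
s=st()
c=cam("wrist","w14"); print([(round(x["p"],2),np.round(x["xy"]),ray(c,x["xy"],.13).round(4)[:2]) for x in viewer.place_of("knob_axis","wrist")[:1]])
d=cam("scene")["color"][170:330,190:310,::-1]
cv2.imwrite("pics/m14.png",np.hstack([cv2.resize(c["color"][:,:,::-1],(460,345)),cv2.resize(d,(259,345),interpolation=cv2.INTER_CUBIC)]))
E
```

```text
22.05 [ 0.6422 -0.1162  0.1748] [ -90.02   11.81 -180.  ] [-0.1  0.2  0.6] 0.0002 [  1.2  26.9   6.8 113.1  -9.4  28.7 -75.2]
[(0.65, array([284., 181.]), array([ 0.6809, -0.1185]))]
```

View pics/m14.png

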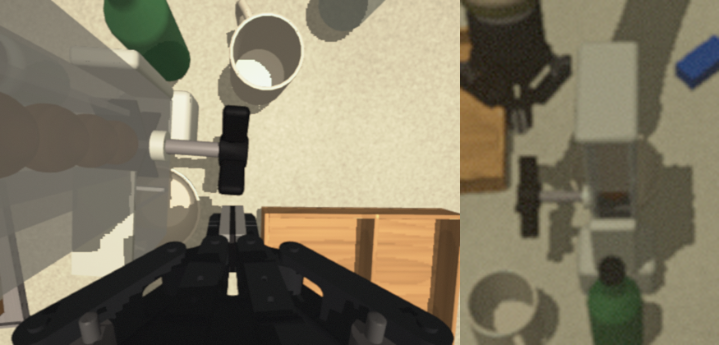

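The picture shows the knob at (233,150) with its front wing end at row 193. The closed finger tips are at (232,205), in line with it. I'll calculate where the knob sits.

```bash
python3 - <<'E'
from h import *
c=cam("wrist"); k=560/460
print("front wing low/high corner",ray(c,(233*k,193*k),.160),ray(c,(233*k,193*k),.168)); print("back wing end",ray(c,(236*k,106*k),.168),ray(c,(236*k,106*k),.16)); print("hub",ray(c,(233*k,150*k),.145),"shaft",ray(c,(165*k,146*k),.13),ray(c,(215*k,150*k),.13))
for z in(0,.028): print("tip",z,proj(c,np.array([.6422,-.1162,.1748])+z*np.array([-.205,0,.979])+np.array([.0108,0,.0023]))/k)
E
```

```text
front wing low/high corner [ 0.64528146 -0.11823282  0.16      ] [ 0.64667364 -0.11820226  0.168     ]
back wing end [ 0.7149708  -0.12053333  0.168     ] [ 0.71638221 -0.12065959  0.16      ]
hub [ 0.68099926 -0.11829154  0.145     ] shaft [ 0.68479366 -0.05439846  0.13      ] [ 0.68103271 -0.10139419  0.13      ]
tip 0 [230.4157249  186.84228039]
tip 0.028 [230.14571398 201.74023493]
```

The finger ends lie about 30 mm behind the nominal TCP, as the lug grasp showed. The knob axis is at about (0.681, −0.119). I'll tilt 10° more so the gripper body clears the wings, then come down onto the wing.

Emit:
jog_arm --increments '[{"ax": 0,"ay": 0,"az": 10,"dx": 0,"dy": 0,"dz": 0,"hand": 0},{"ax": 0,"ay": 0,"az": 0,"dx": -10,"dy": 18,"dz": 2,"hand": 0},{"ax": 0,"ay": 0,"az": 0,"dx": 0,"dy": 0,"dz": 0,"hand": 0}]'

```text
t: 22.62
tcp_pos: [0.6602, -0.1187, 0.1639]
orientation: [-90.0, 22.0, 180.0]
wrist_force: [0.2, -0.0, 0.2]
opening: 0.0001
```

Emit:
jog_arm --increments '[{"ax": 0,"ay": 0,"az": 0,"dx": 5.6,"dy": 14,"dz": 0,"hand": 0},{"ax": 0,"ay": 0,"az": 0,"dx": 2.8,"dy": 7,"dz": 0,"hand": 0},{"ax": 0,"ay": 0,"az": 0,"dx": 0,"dy": 0,"dz": 0,"hand": 0}]'

```text
t: 23.0
tcp_pos: [0.6588, -0.1183, 0.1398]
orientation: [-90.0, 21.9, -180.0]
wrist_force: [0.4, -0.4, -0.4]
opening: 0.0004
```

Emit:
jog_arm --increments '[{"ax": 0,"ay": 0,"az": 0,"dx": 2.8,"dy": 7,"dz": 0,"hand": 0},{"ax": 0,"ay": 0,"az": 0,"dx": 0,"dy": 0,"dz": 0,"hand": 0}]'

```text
t: 23.25
tcp_pos: [0.6545, -0.1181, 0.1326]
orientation: [-90.1, 21.6, 180.0]
wrist_force: [-21.0, 1.3, 21.2]
opening: -0.0
```

The −21/+21 N reaction is radial, so the tip sat on the wing's end face. I'll back off, shift 16 mm further in, and push on the wing's upper face.

Emit:
jog_arm --increments '[{"ax": 0,"ay": 0,"az": 0,"dx": -9.4,"dy": -23.2,"dz": 0,"hand": 0},{"ax": 0,"ay": 0,"az": 0,"dx": -14.8,"dy": 6,"dz": 0,"hand": 0},{"ax": 0,"ay": 0,"az": 0,"dx": 0,"dy": 0,"dz": 0,"hand": 0},{"ax": 0,"ay": 0,"az": 0,"dx": 6.4,"dy": 15.8,"dz": 0,"hand": 0},{"ax": 0,"ay": 0,"az": 0,"dx": 0,"dy": 0,"dz": 0,"hand": 0}]'

```text
t: 23.88
tcp_pos: [0.6739, -0.1182, 0.1392]
orientation: [-90.0, 21.8, 180.0]
wrist_force: [-0.3, -0.4, -0.6]
opening: -0.0002
```

Emit:
jog_arm --increments '[{"ax": 0,"ay": 0,"az": 0,"dx": 2,"dy": 5,"dz": 0,"hand": 0},{"ax": 0,"ay": 0,"az": 0,"dx": 2,"dy": 5,"dz": 0,"hand": 0},{"ax": 0,"ay": 0,"az": 0,"dx": 2,"dy": 5,"dz": 0,"hand": 0},{"ax": 0,"ay": 0,"az": 0,"dx": 0,"dy": 0,"dz": 0,"hand": 0}]'

```text
t: 24.38
tcp_pos: [0.6762, -0.1186, 0.1255]
orientation: [-90.0, 22.1, -180.0]
wrist_force: [2.4, 0.1, 3.0]
opening: 0.0
```

Emit:
jog_arm --increments '[{"ax": 0,"ay": 0,"az": 0,"dx": 2,"dy": 5,"dz": 0,"hand": 0},{"ax": 0,"ay": 0,"az": 0,"dx": 2.9,"dy": 4.6,"dz": 0,"hand": 0},{"ax": 0,"ay": 0,"az": 0,"dx": 2.9,"dy": 4.6,"dz": 0,"hand": 0},{"ax": 0,"ay": 0,"az": 0,"dx": 0,"dy": 0,"dz": 0,"hand": 0}]'

```text
t: 24.88
tcp_pos: [0.6717, -0.1182, 0.1084]
orientation: [-90.0, 21.8, 180.0]
wrist_force: [-3.7, 0.5, 1.3]
opening: -0.0003
```

Emit:
jog_arm --increments '[{"ax": 0,"ay": 0,"az": 0,"dx": 2.9,"dy": 4.6,"dz": 0,"hand": 0},{"ax": 0,"ay": 0,"az": 0,"dx": 0,"dy": 0,"dz": 0,"hand": 0}]'

```text
t: 25.12
tcp_pos: [0.6685, -0.1183, 0.103]
orientation: [-90.1, 21.5, 179.9]
wrist_force: [-12.8, 0.9, 6.4]
opening: 0.0002
```

```bash
python3 - <<'E'
from h import *
st(); c=cam("wrist","w15"); d=cam("scene","s15")
for n in("wrist","scene","top"):
    if n=="top": cam("top","t15")
    print(n,[(round(x["p"],2),np.round(x["xy"])) for x in viewer.place_of("nut0_center",n)[:4]])
E
```

```text
25.125 [ 0.6685 -0.1183  0.103 ] [-90.13  21.45 179.94] [-12.8   0.9   6.4] 0.0002 [  6.3  32.4   0.3 120.5 -25.3   6.3 -58.7]
wrist []
scene [(0.37, array([398., 231.]))]
top [(0.56, array([299., 217.]))]
```

The next wing now presses on the finger (−12.8 N in x), so the first click has passed its half-way point. Joint 6 is close to its limit, so I'll retreat back and up.

Emit:
jog_arm --increments '[{"ax": 0,"ay": 0,"az": 0,"dx": 8,"dy": -12,"dz": 0,"hand": 0},{"ax": 0,"ay": 0,"az": 0,"dx": 13,"dy": -21.5,"dz": 0,"hand": 0},{"ax": 0,"ay": 0,"az": 0,"dx": -9.4,"dy": -23.2,"dz": 0,"hand": 0},{"ax": 0,"ay": 0,"az": 0,"dx": -9.4,"dy": -23.2,"dz": 0,"hand": 0},{"ax": 0,"ay": 0,"az": 0,"dx": 0,"dy": 0,"dz": 0,"hand": 0}]'

```text
t: 26.05
tcp_pos: [0.6421, -0.1189, 0.1805]
orientation: [-90.0, 22.1, -180.0]
wrist_force: [-0.5, 0.9, -0.9]
opening: 0.0002
```

```bash
python3 - <<'E'
from h import *
st(); c=cam("wrist","w16"); d=cam("scene","s16");t=cam("top","t16")
for n in("wrist","scene","top"):
    print(n,[(round(x["p"],2),np.round(x["xy"])) for x in viewer.place_of("nut0_center",n)[:4]], [np.round(x["extent"]) for x in viewer.spot_in("bowl",n)[:1]])
a=cv2.resize(c["color"][:,:,::-1],(400,300)); b=cv2.resize(d["color"][170:320,190:340,::-1],(200,300)[::-1] if 0 else (300,300),interpolation=cv2.INTER_CUBIC)
e=cv2.resize(t["color"][150:280,230:400,::-1],(392,300),interpolation=cv2.INTER_CUBIC)
p=cv2.imread("pics/w14.png"); p=cv2.resize(p[90:260,220:330],(194,300)); q=cv2.resize(c["color"][60:300,180:380,::-1],(250,300))
cv2.imwrite("pics/m16.png",np.vstack([np.hstack([a,b]),np.hstack([e,q,np.zeros((300,58,3),np.uint8)])]))
E
```

```text
26.05 [ 0.6421 -0.1189  0.1805] [ -89.98   22.11 -179.98] [-0.5  0.9 -0.9] 0.0002 [  2.2  24.3   6.5 121.1 -23.5  13.9 -60.5]
wrist [(0.48, array([188., 295.])), (0.4, array([196., 272.]))] [array([175., 228., 241., 358.])]
scene [(0.31, array([138., 225.]))] [array([239., 235., 285., 269.])]
top [(0.42, array([299., 215.]))] [array([286., 188., 327., 248.])]
```

View pics/m16.png

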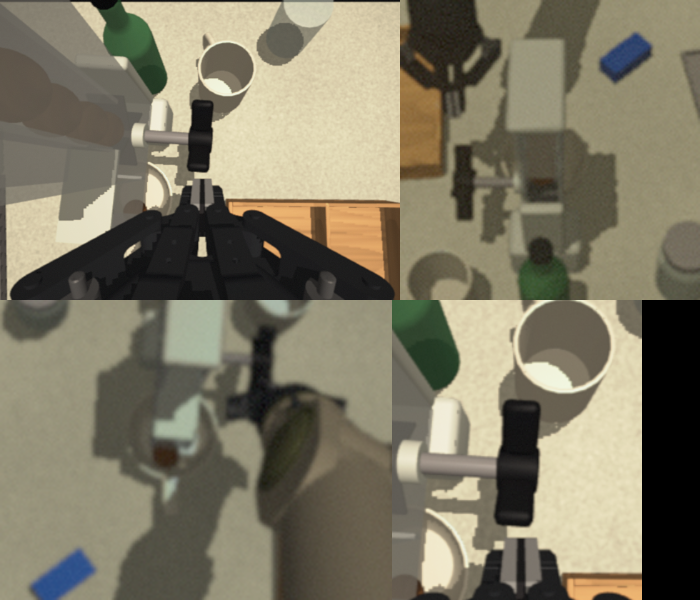

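Click one worked. A brown nut shows in the bowl at (165,457) in the top-camera crop, and the knob is back in its X rest. I'll repeat with 4° less tilt for joint margin and a slightly shallower push.

Emit:
jog_arm --increments '[{"ax": 0,"ay": 0,"az": -4,"dx": 0,"dy": 0,"dz": 0,"hand": 0},{"ax": 0,"ay": 0,"az": 0,"dx": -29.5,"dy": 9.6,"dz": 0,"hand": 0},{"ax": 0,"ay": 0,"az": 0,"dx": 6.3,"dy": 19.5,"dz": 0,"hand": 0},{"ax": 0,"ay": 0,"az": 0,"dx": 6.3,"dy": 19.5,"dz": 0,"hand": 0},{"ax": 0,"ay": 0,"az": 0,"dx": 0,"dy": 0,"dz": 0,"hand": 0}]'

```text
t: 27.12
tcp_pos: [0.6712, -0.1186, 0.1353]
orientation: [-90.1, 17.7, 180.0]
wrist_force: [0.4, 0.4, 0.3]
opening: 0.0003
```

Emit:
jog_arm --increments '[{"ax": 0,"ay": 0,"az": 0,"dx": 1.9,"dy": 4.7,"dz": 0,"hand": 0},{"ax": 0,"ay": 0,"az": 0,"dx": 1.9,"dy": 4.7,"dz": 0,"hand": 0},{"ax": 0,"ay": 0,"az": 0,"dx": 1.9,"dy": 4.7,"dz": 0,"hand": 0},{"ax": 0,"ay": 0,"az": 0,"dx": 1.9,"dy": 4.7,"dz": 0,"hand": 0},{"ax": 0,"ay": 0,"az": 0,"dx": 1.9,"dy": 4.7,"dz": 0,"hand": 0}]'

```text
t: 27.75
tcp_pos: [0.6711, -0.1188, 0.1134]
orientation: [-90.0, 18.0, 180.0]
wrist_force: [-5.0, 1.9, 14.9]
opening: 0.0
```

Emit:
jog_arm --increments '[{"ax": 0,"ay": 0,"az": 0,"dx": 1.9,"dy": 4.7,"dz": 0,"hand": 0},{"ax": 0,"ay": 0,"az": 0,"dx": 0,"dy": 0,"dz": 0,"hand": 0}]'

```text
t: 28.0
tcp_pos: [0.6678, -0.1185, 0.1062]
orientation: [-90.1, 17.7, 180.0]
wrist_force: [-4.0, 0.4, -0.4]
opening: -0.0003
```

```bash
python3 -c "
from h import *
st()"
```

```text
28.0 [ 0.6678 -0.1185  0.1062] [-90.08  17.7  179.98] [-4.   0.4 -0.4] -0.0003 [  2.1  32.6   6.1 117.7 -24.2  13.3 -60.5]
```

Emit:
jog_arm --increments '[{"ax": 0,"ay": 0,"az": 0,"dx": 8.9,"dy": -11.3,"dz": 0,"hand": 0},{"ax": 0,"ay": 0,"az": 0,"dx": 14.4,"dy": -20.4,"dz": 0,"hand": 0},{"ax": 0,"ay": 0,"az": 0,"dx": -7.4,"dy": -22.8,"dz": 0,"hand": 0},{"ax": 0,"ay": 0,"az": 0,"dx": -7.4,"dy": -22.8,"dz": 0,"hand": 0},{"ax": 0,"ay": 0,"az": 0,"dx": 0,"dy": 0,"dz": 0,"hand": 0}]'

```text
t: 28.62
tcp_pos: [0.639, -0.1189, 0.1803]
orientation: [-90.0, 18.1, -180.0]
wrist_force: [-0.4, -0.8, -0.7]
opening: 0.0004
```

```bash
cat >> h.py <<'E'
def brown(img):
    h=cv2.cvtColor(img,cv2.COLOR_BGR2HSV); m=((h[...,0]<18)&(h[...,1]>90)&(h[...,2]>25)&(h[...,2]<150)).astype(np.uint8); return m
E
python3 - <<'E'
from h import *
st(); c=cam("top","t17"); w=cam("wrist","w17"); s=cam("scene","s17")
for n in ("t15","t16","t17"):
    m=brown(cv2.imread(f"pics/{n}.png"))[190:250,280:330]; k,_,S,C=cv2.connectedComponentsWithStats(m); print(n,m.sum(),S[1:,4],(C[1:]+[280,190]).round())
for n in ("w14","w16","w17"): # dark knob rows
    g=cv2.cvtColor(cv2.imread(f"pics/{n}.png"),cv2.COLOR_BGR2GRAY)[100:260,250:320]<50; r=np.where(g.sum(1)>12)[0]; print(n,r.min()+100,r[r<150].max()+100,np.where(np.diff(r)>3)[0],r[np.where(np.diff(r)>3)[0]]+100)
print([(round(x["p"],2),np.round(x["xy"])) for x in viewer.place_of("nut0_center","wrist")[:5]])
E
```

```text
28.625 [ 0.639  -0.1189  0.1803] [ -89.99   18.13 -179.99] [-0.4 -0.8 -0.7] 0.0004 [ -1.6  25.   11.5 118.5 -21.7  20.2 -62.6]
t15 77 [77] [[302. 218.]]
t16 69 [69] [[301. 217.]]
t17 55 [55] [[299. 217.]]
w14 129 236 [] []
w16 140 239 [] []
w17 130 232 [] []
[]
```

The push signature was the same as before: up to 15 N, then a drop, with the next wing nudging the finger. Third click.

Emit:
jog_arm --increments '[{"ax": 0,"ay": 0,"az": 0,"dx": -16,"dy": 5.1,"dz": 0,"hand": 0},{"ax": 0,"ay": 0,"az": 0,"dx": -15.4,"dy": 5.1,"dz": 0,"hand": 0},{"ax": 0,"ay": 0,"az": 0,"dx": 6.3,"dy": 19.5,"dz": 0,"hand": 0},{"ax": 0,"ay": 0,"az": 0,"dx": 6.3,"dy": 19.5,"dz": 0,"hand": 0},{"ax": 0,"ay": 0,"az": 0,"dx": 0,"dy": 0,"dz": 0,"hand": 0}]'

```text
t: 29.45
tcp_pos: [0.6713, -0.1185, 0.1348]
orientation: [-90.1, 17.7, 180.0]
wrist_force: [-0.4, 0.1, 0.3]
opening: 0.0
```

Emit:
jog_arm --increments '[{"ax": 0,"ay": 0,"az": 0,"dx": 1.9,"dy": 4.7,"dz": 0,"hand": 0},{"ax": 0,"ay": 0,"az": 0,"dx": 1.9,"dy": 4.7,"dz": 0,"hand": 0},{"ax": 0,"ay": 0,"az": 0,"dx": 1.9,"dy": 4.7,"dz": 0,"hand": 0},{"ax": 0,"ay": 0,"az": 0,"dx": 1.9,"dy": 4.7,"dz": 0,"hand": 0},{"ax": 0,"ay": 0,"az": 0,"dx": 1.9,"dy": 4.7,"dz": 0,"hand": 0}]'

```text
t: 30.08
tcp_pos: [0.6701, -0.1188, 0.113]
orientation: [-90.0, 18.0, 180.0]
wrist_force: [-5.5, 0.6, 11.3]
opening: 0.0003
```

Emit:
jog_arm --increments '[{"ax": 0,"ay": 0,"az": 0,"dx": 1.9,"dy": 4.7,"dz": 0,"hand": 0},{"ax": 0,"ay": 0,"az": 0,"dx": 0,"dy": 0,"dz": 0,"hand": 0}]'

```text
t: 30.32
tcp_pos: [0.6675, -0.1184, 0.1059]
orientation: [-90.1, 17.7, 180.0]
wrist_force: [-2.9, 0.2, -1.3]
opening: -0.0002
```

```bash
python3 -c "
from h import *
st()"
```

```text
30.325 [ 0.6675 -0.1184  0.1059] [-90.07  17.74 179.99] [-2.9  0.2 -1.3] -0.0002 [  2.1  32.6   6.1 117.8 -24.4  13.2 -60.2]
```

Emit:
jog_arm --increments '[{"ax": 0,"ay": 0,"az": 0,"dx": 8.9,"dy": -11.3,"dz": 0,"hand": 0},{"ax": 0,"ay": 0,"az": 0,"dx": 14.4,"dy": -20.4,"dz": 0,"hand": 0},{"ax": 0,"ay": 0,"az": 0,"dx": -7.4,"dy": -22.8,"dz": 0,"hand": 0},{"ax": 0,"ay": 0,"az": 0,"dx": -7.4,"dy": -22.8,"dz": 0,"hand": 0},{"ax": 0,"ay": 0,"az": 0,"dx": 50,"dy": -16,"dz": 0,"hand": 0}]'

```text
t: 30.95
tcp_pos: [0.5883, -0.1188, 0.1801]
orientation: [-89.9, 18.3, -179.9]
wrist_force: [-0.7, 0.6, 0.1]
opening: 0.0001
```

Emit:
jog_arm --increments '[{"ax": 0,"ay": 0,"az": -6,"dx": 50,"dy": -16,"dz": 0,"hand": 0},{"ax": 0,"ay": 0,"az": -6,"dx": 40,"dy": -8,"dz": 0,"hand": 20},{"ax": 0,"ay": 0,"az": -6,"dx": 17,"dy": 0,"dz": 0,"hand": 34},{"ax": 0,"ay": 0,"az": 0,"dx": 0,"dy": 0,"dz": -50,"hand": 34},{"ax": 0,"ay": 0,"az": 0,"dx": 0,"dy": 0,"dz": -50,"hand": 34}]'

```text
t: 31.58
tcp_pos: [0.4747, -0.0179, 0.1756]
orientation: [-90.0, 0.0, 179.9]
wrist_force: [0.4, -1.0, 0.0]
opening: 0.0338
```

Emit:
jog_arm --increments '[{"ax": 0,"ay": 0,"az": 0,"dx": 0,"dy": 0,"dz": 0,"hand": 34}]'

```text
t: 31.7
tcp_pos: [0.4745, -0.015, 0.1753]
orientation: [-90.1, -0.1, -179.6]
wrist_force: [0.7, 0.3, 0.0]
opening: 0.034
```

```bash
python3 - <<'E'
from h import *
st(); w=cam("wrist","w18")
for kk,z in(("bowl_lug",.042),("bowl_in",.005)): print(kk,[(round(x["p"],2),np.round(x["xy"]),ray(w,x["xy"],z).round(4)) for x in viewer.place_of(kk,"wrist")[:1]])
c=cam("top","t18"); s=cam("scene","s18")
for n in ("w18","t18"):
    m=brown(cv2.imread(f"pics/{n}.png")); k,_,S,C=cv2.connectedComponentsWithStats(m); print(n,[(S[i,4],C[i].round()) for i in range(1,k) if S[i,4]>25])
for n in("wrist","top","scene"): print(n,[(round(x["p"],2),np.round(x["xy"])) for x in viewer.place_of("nut0_center",n)[:6]])
a=cv2.resize(w["color"][0:260,140:420,::-1],(400,371)); b=cv2.resize(c["color"][160:270,250:370,::-1],(400,371),interpolation=cv2.INTER_CUBIC)
cv2.imwrite("pics/m18.png",np.hstack([a,b]))
E
```

```text
31.7 [ 0.4745 -0.015   0.1753] [-9.0110e+01 -5.0000e-02 -1.7963e+02] [0.7 0.3 0. ] 0.034 [-20.7  20.4  20.9 126.1 -12.6  35.5 -80.3]
bowl_lug [(0.59, array([286., 148.]), array([ 0.5197, -0.0188,  0.042 ]))]
bowl_in []
w18 [(np.int32(576), array([15., 69.])), (np.int32(184), array([315.,  74.])), (np.int32(3346), array([413., 173.])), (np.int32(7986), array([517., 194.])), (np.int32(721), array([274.,  88.])), (np.int32(1098), array([ 21., 135.])), (np.int32(444), array([ 26., 195.])), (np.int32(341), array([547., 283.]))]
t18 [(np.int32(4256), array([279.,  89.])), (np.int32(1490), array([515., 143.])), (np.int32(331), array([187., 171.])), (np.int32(337), array([164., 173.])), (np.int32(85), array([203., 209.])), (np.int32(90), array([166., 212.])), (np.int32(2109), array([407., 255.])), (np.int32(36), array([297., 217.])), (np.int32(202), array([199., 232.])), (np.int32(111), array([169., 231.])), (np.int32(98), array([174., 243.])), (np.int32(100), array([194., 255.])), (np.int32(105), array([175., 262.]))]
wrist [(0.93, array([272.,  83.]))]
top [(0.4, array([296., 214.]))]
scene []
```

View pics/m18.png

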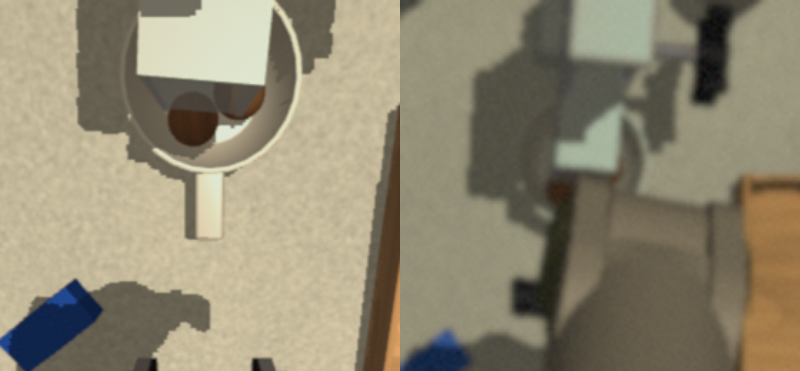

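The picture shows at least two nuts, at (193,118) and (238,98) in the left crop; the rest of the bowl is hidden by the cap. I'll regrasp the lug and draw the bowl out, then count.

Emit:
jog_arm --increments '[{"ax": 0,"ay": 0,"az": 0,"dx": 0,"dy": 60,"dz": 0,"hand": 40},{"ax": 0,"ay": 0,"az": 0,"dx": 0,"dy": 60,"dz": 0,"hand": 40},{"ax": 0,"ay": 0,"az": 0,"dx": 0,"dy": 48,"dz": 0,"hand": 40},{"ax": 0,"ay": 0,"az": 0,"dx": 0,"dy": 0,"dz": 0,"hand": 40}]'

```text
t: 32.6
tcp_pos: [0.472, -0.0195, 0.0043]
orientation: [-90.0, -0.5, 179.9]
wrist_force: [0.0, 0.4, 1.1]
opening: 0.04
```

```bash
python3 - <<'E'
from h import *
s=st(); w=cam("wrist","w19"); print(delta((.533,-.018,.007)))
g=w["color"]
for kk,z in(("bowl_lug",.042),("bowl_in",.005)): print(kk,[(round(x["p"],2),np.round(x["xy"]),ray(w,x["xy"],z).round(4)) for x in viewer.place_of(kk,"wrist")[:1]])
E
```

```text
32.6 [ 0.472  -0.0195  0.0043] [-90.02  -0.48 179.91] [0.  0.4 1.1] 0.04 [ -9.4  37.9   7.2 132.6 -23.7  11.1 -70.5]
[-60.   -1.2  -1.6]
bowl_lug [(0.8, array([279., 182.]), array([ 0.519 , -0.0188,  0.042 ]))]
bowl_in []
```

Emit:
jog_arm --increments '[{"ax": 0,"ay": 0,"az": 0,"dx": -20,"dy": 0,"dz": 0,"hand": 40},{"ax": 0,"ay": 0,"az": 0,"dx": -20,"dy": 0,"dz": 0,"hand": 40},{"ax": 0,"ay": 0,"az": 0,"dx": -20,"dy": 0,"dz": 0,"hand": 40},{"ax": 0,"ay": 0,"az": 0,"dx": 0,"dy": 0,"dz": 0,"hand": 40}]'

```text
t: 33.25
tcp_pos: [0.5365, -0.0183, 0.0091]
orientation: [-90.0, 0.2, -179.9]
wrist_force: [-0.6, -0.5, 0.7]
opening: 0.04
```

Emit:
jog_arm --increments '[{"ax": 0,"ay": 0,"az": 0,"dx": 0,"dy": 0,"dz": 0,"hand": 24},{"ax": 0,"ay": 0,"az": 0,"dx": 0,"dy": 0,"dz": 0,"hand": 10},{"ax": 0,"ay": 0,"az": 0,"dx": 0,"dy": 0,"dz": 0,"hand": 0},{"ax": 0,"ay": 0,"az": 0,"dx": 0,"dy": 0,"dz": 0,"hand": 0},{"ax": 0,"ay": 0,"az": 0,"dx": 0,"dy": 0,"dz": 0,"hand": 0}]'

```text
t: 33.88
tcp_pos: [0.5329, -0.0185, 0.0075]
orientation: [-90.1, -0.2, -180.0]
wrist_force: [-2.9, 1.0, 10.1]
opening: 0.0178
```

Emit:
jog_arm --increments '[{"ax": 0,"ay": 0,"az": 0,"dx": 0,"dy": -2,"dz": 0,"hand": 0},{"ax": 0,"ay": 0,"az": 0,"dx": 0,"dy": -2,"dz": 0,"hand": 0},{"ax": 0,"ay": 0,"az": 0,"dx": 0,"dy": -2,"dz": 0,"hand": 0},{"ax": 0,"ay": 0,"az": 0,"dx": 0,"dy": 0,"dz": 0,"hand": 0}]'

```text
t: 34.38
tcp_pos: [0.5339, -0.0187, 0.0127]
orientation: [-90.0, -0.1, -180.0]
wrist_force: [-0.4, 0.2, -2.2]
opening: 0.0176
```

```bash
python3 - <<'E'
from h import *
s=st(); print(s["wrist_torque"])
E
```

```text
34.375 [ 0.5339 -0.0187  0.0127] [-9.0020e+01 -1.4000e-01 -1.7999e+02] [-0.4  0.2 -2.2] 0.0176 [-11.4  38.8  10.9 124.9 -22.4  18.2 -71.5]
[-0.03070824  0.1579357  -0.01835455]
```

Emit:
jog_arm --increments '[{"ax": 0,"ay": 0,"az": 0,"dx": 7,"dy": 0,"dz": 8,"hand": 0},{"ax": 0,"ay": 0,"az": 0,"dx": 14,"dy": 0,"dz": 16,"hand": 0},{"ax": 0,"ay": 0,"az": 0,"dx": 16,"dy": 0,"dz": 20,"hand": 0},{"ax": 0,"ay": 0,"az": 0,"dx": 15,"dy": 0,"dz": 18,"hand": 0},{"ax": 0,"ay": 0,"az": 0,"dx": 8,"dy": 0,"dz": 10,"hand": 0}]'

```text
t: 35.0
tcp_pos: [0.4725, -0.0921, 0.0128]
orientation: [-90.0, -0.2, 179.9]
wrist_force: [-0.8, 0.9, -2.1]
opening: 0.018
```

Emit:
jog_arm --increments '[{"ax": 0,"ay": 0,"az": 0,"dx": 0,"dy": -10,"dz": 0,"hand": 0},{"ax": 0,"ay": 0,"az": 0,"dx": 0,"dy": -20,"dz": 0,"hand": 0},{"ax": 0,"ay": 0,"az": 0,"dx": 0,"dy": -20,"dz": 0,"hand": 0},{"ax": 0,"ay": 0,"az": 0,"dx": 0,"dy": -15,"dz": 0,"hand": 0},{"ax": 0,"ay": 0,"az": 0,"dx": 0,"dy": 0,"dz": 0,"hand": 0}]'

```text
t: 35.62
tcp_pos: [0.4756, -0.0899, 0.0791]
orientation: [-90.0, 0.0, -179.9]
wrist_force: [-0.3, 0.1, -3.1]
opening: 0.0181
```

```bash
python3 - <<'E'
from h import *
s=st(); print(s["wrist_torque"]); w=cam("wrist","w20")
zb=s["tcp_pos"][2]-.0049
print([(round(x["p"],2),np.round(x["xy"]),ray(w,x["xy"],zb+.005).round(4)) for x in viewer.place_of("bowl_in","wrist")[:1]])
m=brown(cv2.imread("pics/w20.png")); k,_,S,C=cv2.connectedComponentsWithStats(m); print([(S[i,4],S[i,2:4],C[i].round()) for i in range(1,k) if S[i,4]>100])
print([(round(x["p"],2),np.round(x["xy"])) for x in viewer.place_of("nut0_center","wrist")[:6]],[(round(x["p"],2),np.round(x["extent"])) for x in viewer.spot_in("nut0_center","wrist")[:6]])
E
```

```text
35.625 [ 0.4756 -0.0899  0.0791] [-9.0030e+01  5.0000e-02 -1.7991e+02] [-0.3  0.1 -3.1] 0.0181 [ -5.4  30.1  13.4 129.6 -18.1  22.  -66.9]
[-0.00991821  0.07344756  0.00742922]
[(0.75, array([281., 124.]), array([ 0.547 , -0.0896,  0.0792]))]
[(np.int32(4546), array([72, 81], dtype=int32), array([277.,  69.])), (np.int32(2684), array([153,  20], dtype=int32), array([485.,  62.])), (np.int32(10401), array([208, 279], dtype=int32), array([508., 257.])), (np.int32(3470), array([70, 70], dtype=int32), array([328., 140.])), (np.int32(3352), array([67, 67], dtype=int32), array([263., 168.])), (np.int32(476), array([23, 24], dtype=int32), array([549., 338.])), (np.int32(107), array([19, 16], dtype=int32), array([399., 346.]))]
[(0.71, array([263., 168.])), (0.35, array([275.,  73.]))] [(0.96, array([230., 134., 299., 203.]))]
```

The pixel blobs show three nut-sized balls in the bowl, at (277,69), (328,140) and (263,168). I'll carry the bowl over its compartment.

Emit:
jog_arm --increments '[{"ax": 0,"ay": 0,"az": 0,"dx": 4,"dy": -5,"dz": 12,"hand": 0},{"ax": 0,"ay": 0,"az": 0,"dx": 9,"dy": 0,"dz": 26,"hand": 0},{"ax": 0,"ay": 0,"az": 0,"dx": 13,"dy": 0,"dz": 36,"hand": 0},{"ax": 0,"ay": 0,"az": 0,"dx": 13,"dy": 0,"dz": 36,"hand": 0},{"ax": 0,"ay": 0,"az": 0,"dx": 8,"dy": 0,"dz": 24,"hand": 0}]'

```text
t: 36.45
tcp_pos: [0.4256, -0.2273, 0.0828]
orientation: [-90.0, -0.2, 179.9]
wrist_force: [0.1, 0.3, -2.9]
opening: 0.0184
```

Emit:
jog_arm --increments '[{"ax": 0,"ay": 0,"az": 0,"dx": 4,"dy": 0,"dz": 11,"hand": 0},{"ax": 0,"ay": 0,"az": 0,"dx": 0,"dy": 15,"dz": 0,"hand": 0},{"ax": 0,"ay": 0,"az": 0,"dx": 0,"dy": 10,"dz": 0,"hand": 0},{"ax": 0,"ay": 0,"az": 0,"dx": 0,"dy": 0,"dz": 0,"hand": 0}]'

```text
t: 36.95
tcp_pos: [0.4227, -0.2351, 0.0572]
orientation: [-90.1, -0.2, -180.0]
wrist_force: [0.2, -0.6, -1.8]
opening: 0.0185
```

```bash
python3 - <<'E'
from h import *
s=st(); w=cam("wrist","w21")
zb=s["tcp_pos"][2]-.0049; print("underside",zb)
print([(round(x["p"],2),np.round(x["xy"]),ray(w,x["xy"],zb+.005).round(4)) for x in viewer.place_of("bowl_in","wrist")[:1]])
# wood wall edges along a few rows
g=w["color"].astype(int); wood=(g[...,0]-g[...,2]>50)
for r in(60,150,250,300):
    c=np.where(np.diff(wood[r].astype(int))!=0)[0]; print(r,[(k,*ray(w,(k,r),.04).round(3)[:2]) for k in c][:14])
E
```

```text
36.95 [ 0.4227 -0.2351  0.0572] [ -90.08   -0.22 -179.95] [ 0.2 -0.6 -1.8] 0.0185 [ 15.7  32.2   9.5 130.  -15.7  19.  -51.3]
underside 0.052259171352084466
[(0.77, array([280., 124.]), array([ 0.4939, -0.2345,  0.0573]))]
60 [(np.int64(149), np.float64(0.529), np.float64(-0.159)), (np.int64(155), np.float64(0.529), np.float64(-0.162)), (np.int64(256), np.float64(0.529), np.float64(-0.221)), (np.int64(257), np.float64(0.529), np.float64(-0.221)), (np.int64(263), np.float64(0.529), np.float64(-0.225)), (np.int64(333), np.float64(0.529), np.float64(-0.265)), (np.int64(408), np.float64(0.529), np.float64(-0.308)), (np.int64(557), np.float64(0.529), np.float64(-0.394))]
150 [(np.int64(255), np.float64(0.478), np.float64(-0.219)), (np.int64(296), np.float64(0.478), np.float64(-0.244)), (np.int64(304), np.float64(0.478), np.float64(-0.249)), (np.int64(365), np.float64(0.478), np.float64(-0.288)), (np.int64(411), np.float64(0.478), np.float64(-0.316)), (np.int64(535), np.float64(0.478), np.float64(-0.394)), (np.int64(540), np.float64(0.478), np.float64(-0.397)), (np.int64(542), np.float64(0
[... 673 characters left out ...]
41), np.float64(-0.427))]
300 [(np.int64(202), np.float64(0.369), np.float64(-0.177)), (np.int64(206), np.float64(0.369), np.float64(-0.18)), (np.int64(353), np.float64(0.369), np.float64(-0.288)), (np.int64(363), np.float64(0.369), np.float64(-0.295)), (np.int64(397), np.float64(0.369), np.float64(-0.32)), (np.int64(511), np.float64(0.369), np.float64(-0.404)), (np.int64(512), np.float64(0.369), np.float64(-0.405)), (np.int64(513), np.float64(0.369), np.float64(-0.405)), (np.int64(514), np.float64(0.369), np.float64(-0.406)), (np.int64(515), np.float64(0.369), np.float64(-0.407)), (np.int64(532), np.float64(0.369), np.float64(-0.419)), (np.int64(542), np.float64(0.369), np.float64(-0.427))]
```

The bowl at (0.494, −0.2345) is centred between the walls (inner −0.164, divider −0.302), so I'll lower it.

Emit:
jog_arm --increments '[{"ax": 0,"ay": 0,"az": 0,"dx": 0,"dy": 15,"dz": 0,"hand": 0},{"ax": 0,"ay": 0,"az": 0,"dx": 0,"dy": 15,"dz": 0,"hand": 0},{"ax": 0,"ay": 0,"az": 0,"dx": 0,"dy": 10,"dz": 0,"hand": 0},{"ax": 0,"ay": 0,"az": 0,"dx": 0,"dy": 3,"dz": 0,"hand": 0},{"ax": 0,"ay": 0,"az": 0,"dx": 0,"dy": 0,"dz": 0,"hand": 0}]'

```text
t: 37.67
tcp_pos: [0.4228, -0.2356, 0.0147]
orientation: [-90.0, -0.2, -180.0]
wrist_force: [0.1, 0.5, -2.0]
opening: 0.0181
```

Emit:
jog_arm --increments '[{"ax": 0,"ay": 0,"az": 0,"dx": 0,"dy": 2,"dz": 0,"hand": 0},{"ax": 0,"ay": 0,"az": 0,"dx": 0,"dy": 0,"dz": 0,"hand": 0}]'

```text
t: 37.92
tcp_pos: [0.4227, -0.2358, 0.0136]
orientation: [-90.0, -0.1, 180.0]
wrist_force: [-2.7, -0.1, 9.7]
opening: 0.0181
```

```bash
python3 - <<'E'
from h import *
s=st(); print(s["wrist_torque"])
E
```

```text
37.925 [ 0.4227 -0.2358  0.0136] [-9.0020e+01 -1.1000e-01  1.7998e+02] [-2.7 -0.1  9.7] 0.0181 [ 18.1  36.9   6.3 131.2 -17.2  12.7 -50.1]
[0.17950558 0.60695583 0.03401285]
```

The bowl is standing in its compartment. I'll release it, rise, and turn the tool by half a turn for the tray side.

Emit:
jog_arm --increments '[{"ax": 0,"ay": 0,"az": 0,"dx": 0,"dy": -1,"dz": 0,"hand": 0},{"ax": 0,"ay": 0,"az": 0,"dx": 0,"dy": 0,"dz": 0,"hand": 26},{"ax": 0,"ay": 0,"az": 0,"dx": 0,"dy": 0,"dz": 0,"hand": 40},{"ax": 0,"ay": 0,"az": 0,"dx": 0,"dy": 0,"dz": 0,"hand": 40},{"ax": 0,"ay": 0,"az": 0,"dx": 0,"dy": -30,"dz": 0,"hand": 40}]'

```text
t: 38.55
tcp_pos: [0.4222, -0.2353, 0.0428]
orientation: [-90.1, -0.3, -180.0]
wrist_force: [0.3, 0.3, 0.5]
opening: 0.0402
```

Emit:
jog_arm --increments '[{"ax": 0,"ay": 0,"az": 0,"dx": 0,"dy": -50,"dz": 0,"hand": 40},{"ax": 0,"ay": 0,"az": 0,"dx": 0,"dy": -50,"dz": 0,"hand": 40},{"ax": 0,"ay": 0,"az": 0,"dx": 0,"dy": -50,"dz": 0,"hand": 40},{"ax": 0,"ay": 0,"az": 0,"dx": -27,"dy": -45,"dz": 0,"hand": 40},{"ax": 0,"ay": -10.5,"az": 0,"dx": 0,"dy": 0,"dz": 0,"hand": 40}]'

```text
t: 39.17
tcp_pos: [0.454, -0.2362, 0.2422]
orientation: [-89.8, 0.2, -169.2]
wrist_force: [-1.3, 0.3, -1.0]
opening: 0.0396
```

Emit:
jog_arm --increments '[{"ax": 0,"ay": -10.5,"az": 0,"dx": 0,"dy": 0,"dz": 0,"hand": 60},{"ax": 0,"ay": -10.5,"az": 0,"dx": 0,"dy": 0,"dz": 0,"hand": 60},{"ax": 0,"ay": -10.5,"az": 0,"dx": 0,"dy": 0,"dz": 0,"hand": 60},{"ax": 0,"ay": -10.5,"az": 0,"dx": 0,"dy": 0,"dz": 0,"hand": 60},{"ax": 0,"ay": -10.5,"az": 0,"dx": 0,"dy": 0,"dz": 0,"hand": 60}]'

```text
t: 39.8
tcp_pos: [0.4503, -0.2357, 0.2387]
orientation: [-90.1, -0.0, -116.6]
wrist_force: [-0.7, 0.8, -0.0]
opening: 0.0603
```

Emit:
jog_arm --increments '[{"ax": 0,"ay": -10.5,"az": 0,"dx": 0,"dy": 0,"dz": 0,"hand": 60},{"ax": 0,"ay": -10.5,"az": 0,"dx": 0,"dy": 0,"dz": 0,"hand": 60},{"ax": 0,"ay": -10.5,"az": 0,"dx": 0,"dy": 0,"dz": 0,"hand": 60},{"ax": 0,"ay": -10.5,"az": 0,"dx": 0,"dy": 0,"dz": 0,"hand": 60},{"ax": 0,"ay": -10.5,"az": 0,"dx": 0,"dy": 0,"dz": 0,"hand": 60}]'

```text
t: 40.42
tcp_pos: [0.4503, -0.2357, 0.2386]
orientation: [-90.1, 0.1, -64.2]
wrist_force: [1.2, -1.3, 0.3]
opening: 0.0596
```

Emit:
jog_arm --increments '[{"ax": 0,"ay": -10.5,"az": 0,"dx": 0,"dy": 0,"dz": 0,"hand": 60},{"ax": 0,"ay": -10.5,"az": 0,"dx": 0,"dy": 0,"dz": 0,"hand": 60},{"ax": 0,"ay": -10.5,"az": 0,"dx": 0,"dy": 0,"dz": 0,"hand": 60},{"ax": 0,"ay": -10.5,"az": 0,"dx": 0,"dy": 0,"dz": 0,"hand": 60},{"ax": 0,"ay": -10.5,"az": 0,"dx": 0,"dy": 0,"dz": 0,"hand": 60}]'

```text
t: 41.05
tcp_pos: [0.4503, -0.2357, 0.2386]
orientation: [-90.0, 0.1, -11.7]
wrist_force: [0.3, 0.4, 0.8]
opening: 0.0599
```

```bash
python3 - <<'E'
from h import *
st(); R0=R.from_euler('xyz',monitor.get_state()["orientation"],degrees=True).as_matrix().round(2); print(R0); print(delta((.45,.305,.24)))
for n in("top","scene"):
    c=cam(n,n+"22")
    for kk,z in(("bowl_in",.011),("bowl_lug",.048),("bowl",.006)): print(n,kk,[(round(x["p"],2),np.round(x["xy"]),ray(c,x["xy"],z).round(4)[:2]) for x in viewer.place_of(kk,n)[:1]])
E
```

```text
41.05 [ 0.4503 -0.2357  0.2386] [-90.     0.15 -11.65] [0.3 0.4 0.8] 0.0599 [ 36.6  17.9 -19.8 116.2   8.2  47.4  90.4]
[[ 0.98 -0.    0.2 ]
 [-0.2   0.    0.98]
 [-0.   -1.   -0.  ]]
[-109.5   -1.1  529.5]
top bowl_in [(0.97, array([379., 249.]), array([ 0.4883, -0.2407]))]
top bowl_lug [(0.89, array([379., 279.]), array([ 0.4023, -0.2331]))]
top bowl [(0.89, array([376., 246.]), array([ 0.496 , -0.2357]))]
scene bowl_in [(0.6, array([187., 228.]), array([ 0.4977, -0.2246]))]
scene bowl_lug [(0.82, array([185., 192.]), array([ 0.3982, -0.2282]))]
scene bowl [(0.66, array([184., 226.]), array([ 0.4874, -0.2354]))]
```

Emit:
jog_arm --increments '[{"ax": 0,"ay": -10.5,"az": 0,"dx": 0,"dy": 0,"dz": 0,"hand": 60},{"ax": 0,"ay": -1.2,"az": 0,"dx": 0,"dy": 0,"dz": 0,"hand": 60},{"ax": 0,"ay": 0,"az": 0,"dx": 0,"dy": 0,"dz": 60,"hand": 60},{"ax": 0,"ay": 0,"az": 0,"dx": 0,"dy": 0,"dz": 60,"hand": 60},{"ax": 0,"ay": 0,"az": 0,"dx": 0,"dy": 0,"dz": 60,"hand": 60}]'

```text
t: 42.08
tcp_pos: [0.4514, -0.0541, 0.239]
orientation: [-90.0, 0.1, -0.6]
wrist_force: [1.3, -0.0, 0.1]
opening: 0.0599
```

Emit:
jog_arm --increments '[{"ax": 0,"ay": 0,"az": 0,"dx": 0,"dy": 0,"dz": 60,"hand": 60},{"ax": 0,"ay": 0,"az": 0,"dx": 0,"dy": 0,"dz": 60,"hand": 60},{"ax": 0,"ay": 0,"az": 0,"dx": 0,"dy": 0,"dz": 60,"hand": 60},{"ax": 0,"ay": 0,"az": 0,"dx": 0,"dy": 0,"dz": 60,"hand": 60},{"ax": 0,"ay": 0,"az": 0,"dx": 0,"dy": 0,"dz": 60,"hand": 60}]'

```text
t: 42.7
tcp_pos: [0.4529, 0.2461, 0.2391]
orientation: [-90.0, 0.1, -0.6]
wrist_force: [0.3, 0.4, 0.7]
opening: 0.0597
```

Emit:
jog_arm --increments '[{"ax": 0,"ay": 0,"az": 0,"dx": 40,"dy": 0,"dz": 40,"hand": 60},{"ax": 0,"ay": 0,"az": 0,"dx": 50,"dy": 0,"dz": 20,"hand": 60},{"ax": 0,"ay": 0,"az": 0,"dx": 20,"dy": 0,"dz": 0,"hand": 60},{"ax": 0,"ay": 0,"az": 0,"dx": 0,"dy": 0,"dz": 0,"hand": 60}]'

```text
t: 43.2
tcp_pos: [0.5643, 0.3035, 0.2378]
orientation: [-90.0, 0.2, -0.6]
wrist_force: [-0.4, -0.4, -0.0]
opening: 0.0601
```

```bash
cat >> h.py <<'E'
def cartons(n,save):
    "brown-labelled cartons in the tray area: centre, yaw (top face z=.034), by rectangle fit of brown+label mask"
    c=cam(n,save); hsv=cv2.cvtColor(c["color"],cv2.COLOR_RGB2HSV); out=[]
    m=((hsv[...,0]>4)&(hsv[...,0]<22)&(hsv[...,1]>95)&(hsv[...,2]>40)).astype(np.uint8)
    k,L,S,C=cv2.connectedComponentsWithStats(m)
    ends=[(i,ray(c,C[i],.034)) for i in range(1,k) if S[i,4]>30]
    return c,[(S[i,4],C[i].round(),p[:2].round(4)) for i,p in ends if .36<p[0]<.66 and .15<p[1]<.45]
E
python3 - <<'E'
from h import *
st()
for n in("wrist","top"):
    c,e=cartons(n,n+"23"); print(n); [print(*x) for x in e]
    print([(round(x["p"],2),np.round(x["xy"]),ray(c,x["xy"],.004).round(3)[:2]) for x in viewer.place_of("carton0",n)])
E
```

```text
43.2 [0.5643 0.3035 0.2378] [-90.     0.17  -0.56] [-0.4 -0.4 -0. ] 0.0601 [-13.8  28.9 -29.3  99.6  16.5  55.9  40.1]
wrist
653 [319.  76.] [0.4427 0.3459]
621 [273.  95.] [0.4631 0.2914]
580 [321. 123.] [0.4953 0.35  ]
1091 [264. 151.] [0.5281 0.2799]
605 [333. 152.] [0.5299 0.3654]
480 [340. 193.] [0.5833 0.3762]
462 [259. 202.] [0.5934 0.2712]
[(0.95, array([331., 165.]), array([0.551, 0.368])), (0.87, array([274., 120.]), array([0.491, 0.291])), (0.81, array([320., 100.]), array([0.468, 0.351])), (0.76, array([129.,  67.]), array([0.427, 0.113])), (0.66, array([259., 181.]), array([0.572, 0.27 ])), (0.65, array([420., 201.]), array([0.603, 0.496]))]
top
31 [207. 208.] [0.5945 0.2593]
[(0.7, array([179., 305.]), array([0.32 , 0.331])), (0.66, array([259., 267.]), array([0.43 , 0.107])), (0.6, array([128., 204.]), array([0.605, 0.493])), (0.59, array([206., 215.]), array([0.58 , 0.265])), (0.52, array([174., 255.]), array([0.459, 0.351]))]
```

The four cartons are at A (0.469, 0.348), B (0.490, 0.291), C (0.557, 0.371, yaw 11°) and D (0.566, 0.270). B has been knocked aside since the start. I'll fetch D first.

Emit:
jog_arm --increments '[{"ax": 0,"ay": 0,"az": 0,"dx": 2,"dy": 55,"dz": -33,"hand": 52},{"ax": 0,"ay": 0,"az": 0,"dx": 0,"dy": 60,"dz": 0,"hand": 52},{"ax": 0,"ay": 0,"az": 0,"dx": 0,"dy": 60,"dz": 0,"hand": 52},{"ax": 0,"ay": 0,"az": 0,"dx": 0,"dy": 45,"dz": 0,"hand": 52},{"ax": 0,"ay": 0,"az": 0,"dx": 0,"dy": 0,"dz": 0,"hand": 52}]'

```text
t: 44.02
tcp_pos: [0.5621, 0.2707, 0.0179]
orientation: [-90.1, 0.4, -0.3]
wrist_force: [-0.7, -0.3, 0.5]
opening: 0.0521
```

Emit:
jog_arm --increments '[{"ax": 0,"ay": 0,"az": 0,"dx": 0,"dy": 10,"dz": 0,"hand": 52},{"ax": 0,"ay": 0,"az": 0,"dx": 0,"dy": 8,"dz": 0,"hand": 52},{"ax": 0,"ay": 0,"az": 0,"dx": 0,"dy": 0,"dz": 0,"hand": 52}]'

```text
t: 44.4
tcp_pos: [0.5649, 0.2717, 0.0028]
orientation: [-90.0, 0.1, -0.3]
wrist_force: [0.8, -0.0, 0.2]
opening: 0.0521
```

```bash
python3 - <<'E'
from h import *
st()
c=cam("wrist","w24"); print([(round(x["p"],2),np.round(x["xy"]),ray(c,x["xy"],.004).round(3)[:2]) for x in viewer.place_of("carton0","wrist")])
c,e=cartons("wrist","w24b"); [print(*x) for x in e]
E
```

```text
44.4 [0.5649 0.2717 0.0028] [-8.996e+01  7.000e-02 -3.100e-01] [ 0.8 -0.   0.2] 0.0521 [-17.8  43.8 -20.1 111.5  28.5  29.6  31.9]
[(0.68, array([434.,  75.]), array([0.469, 0.352])), (0.68, array([448., 226.]), array([0.555, 0.372])), (0.59, array([319., 118.]), array([0.491, 0.291])), (0.56, array([278., 245.]), array([0.567, 0.268]))]
3243 [447.  15.] [0.4499 0.34  ]
4850 [329.  52.] [0.4635 0.2912]
4949 [446. 128.] [0.4956 0.3463]
7092 [300. 196.] [0.5274 0.2796]
5193 [465. 197.] [0.5285 0.3606]
2814 [470. 292.] [0.5819 0.3724]
2226 [283. 312.] [0.5938 0.2708]
```

Emit:
jog_arm --increments '[{"ax": 0,"ay": 0,"az": 0,"dx": 1,"dy": 8,"dz": -2,"hand": 52},{"ax": 0,"ay": 0,"az": 0,"dx": 0,"dy": 6,"dz": 0,"hand": 52},{"ax": 0,"ay": 0,"az": 0,"dx": 0,"dy": 0,"dz": 0,"hand": 52}]'

```text
t: 44.92
tcp_pos: [0.5651, 0.2694, -0.0126]
orientation: [-90.0, 0.2, -0.3]
wrist_force: [-0.9, -0.8, 0.2]
opening: 0.0518
```

Emit:
jog_arm --increments '[{"ax": 0,"ay": 0,"az": 0,"dx": 0,"dy": 0,"dz": 0,"hand": 30},{"ax": 0,"ay": 0,"az": 0,"dx": 0,"dy": 0,"dz": 0,"hand": 25},{"ax": 0,"ay": 0,"az": 0,"dx": 0,"dy": 0,"dz": 0,"hand": 25},{"ax": 0,"ay": 0,"az": 0,"dx": 0,"dy": 0,"dz": 0,"hand": 25}]'

```text
t: 45.42
tcp_pos: [0.5656, 0.2699, -0.0116]
orientation: [-90.0, 0.1, -0.3]
wrist_force: [-0.2, -0.7, 3.5]
opening: 0.0345
```

Emit:
jog_arm --increments '[{"ax": 0,"ay": 0,"az": 0,"dx": 0,"dy": -10,"dz": 0,"hand": 25},{"ax": 0,"ay": 0,"az": 0,"dx": 0,"dy": -30,"dz": 0,"hand": 25},{"ax": 0,"ay": 0,"az": 0,"dx": 0,"dy": -60,"dz": 0,"hand": 25},{"ax": 0,"ay": 0,"az": 0,"dx": 0,"dy": -60,"dz": 0,"hand": 25},{"ax": 0,"ay": 0,"az": 0,"dx": 0,"dy": -55,"dz": 0,"hand": 25}]'

```text
t: 46.05
tcp_pos: [0.5657, 0.2693, 0.2059]
orientation: [-90.0, 0.1, -0.3]
wrist_force: [1.4, 0.9, 0.1]
opening: 0.0351
```

```bash
python3 - <<'E'
from h import *
st()
c=cam("wrist","w25"); print([(round(x["p"],2),np.round(x["xy"])) for x in viewer.place_of("carton0","wrist")],[(round(x["p"],2),np.round(x["extent"])) for x in viewer.spot_in("carton0","wrist")])
c,e=cartons("wrist","w24b"); [print(*x) for x in e]
E
```

```text
46.05 [0.5657 0.2693 0.2059] [-89.96   0.1   -0.29] [1.4 0.9 0.1] 0.0351 [-10.8  29.8 -29.5 103.5  18.1  51.5  41.3]
[(0.84, array([455., 207.])), (0.72, array([281., 255.])), (0.72, array([365., 170.])), (0.71, array([145.,  57.])), (0.64, array([303., 117.])), (0.56, array([352., 100.]))] [(0.86, array([287.,  79., 325., 153.])), (0.82, array([428., 187., 501., 233.])), (0.69, array([346., 137., 389., 213.])), (0.62, array([ 98.,  13., 178.,  93.])), (0.6, array([335.,  58., 375., 131.])), (0.58, array([240., 190., 317., 348.]))]
864 [353.  68.] [0.4429 0.3444]
746 [302.  88.] [0.4627 0.2911]
757 [354. 120.] [0.4956 0.3486]
662 [301. 139.] [0.5159 0.291 ]
779 [365. 151.] [0.5299 0.3637]
597 [371. 196.] [0.5833 0.3749]
4656 [281. 224.] [0.6181 0.2672]
```

Carton D is in hand (opening 35 mm). I'll carry it to the far end of the carton compartment, turning 90° on the way.

Emit:
jog_arm --increments '[{"ax": 0,"ay": 0,"az": 0,"dx": -57,"dy": 0,"dz": -20,"hand": 25},{"ax": 0,"ay": 0,"az": 0,"dx": -58,"dy": 0,"dz": -20,"hand": 25},{"ax": 0,"ay": 0,"az": 0,"dx": 0,"dy": 0,"dz": -60,"hand": 25},{"ax": 0,"ay": 0,"az": 0,"dx": 0,"dy": 0,"dz": -60,"hand": 25},{"ax": 0,"ay": 0,"az": 0,"dx": 0,"dy": 0,"dz": -60,"hand": 25}]'

```text
t: 46.88
tcp_pos: [0.4485, 0.0481, 0.2022]
orientation: [-90.0, 0.3, -0.3]
wrist_force: [2.0, 0.8, -0.3]
opening: 0.0345
```

Emit:
jog_arm --increments '[{"ax": 0,"ay": 0,"az": 0,"dx": 0,"dy": 0,"dz": -60,"hand": 25},{"ax": 0,"ay": 0,"az": 0,"dx": 0,"dy": 0,"dz": -60,"hand": 25},{"ax": 0,"ay": 0,"az": 0,"dx": 0,"dy": 0,"dz": -60,"hand": 25},{"ax": 0,"ay": 0,"az": 0,"dx": 0,"dy": 0,"dz": -60,"hand": 25},{"ax": 0,"ay": 0,"az": 0,"dx": 0,"dy": 0,"dz": -60,"hand": 25}]'

```text
t: 47.5
tcp_pos: [0.447, -0.2515, 0.2018]
orientation: [-89.9, 0.3, -0.3]
wrist_force: [2.2, 0.6, -0.9]
opening: 0.0345
```

Emit:
jog_arm --increments '[{"ax": 0,"ay": 0,"az": 0,"dx": 0,"dy": 0,"dz": -60,"hand": 25},{"ax": 0,"ay": 0,"az": 0,"dx": 0,"dy": 0,"dz": -54,"hand": 25},{"ax": 0,"ay": 10.5,"az": 0,"dx": 0,"dy": 0,"dz": 0,"hand": 25},{"ax": 0,"ay": 10.5,"az": 0,"dx": 0,"dy": 0,"dz": 0,"hand": 25},{"ax": 0,"ay": 10.5,"az": 0,"dx": 0,"dy": 0,"dz": 0,"hand": 25}]'

```text
t: 48.12
tcp_pos: [0.4465, -0.3635, 0.2013]
orientation: [-90.0, 0.3, -32.2]
wrist_force: [0.0, 0.4, -1.0]
opening: 0.0343
```

Emit:
jog_arm --increments '[{"ax": 0,"ay": 10.5,"az": 0,"dx": 0,"dy": 0,"dz": 0,"hand": 25},{"ax": 0,"ay": 10.5,"az": 0,"dx": 0,"dy": 0,"dz": 0,"hand": 25},{"ax": 0,"ay": 10.5,"az": 0,"dx": 0,"dy": 0,"dz": 0,"hand": 25},{"ax": 0,"ay": 10.5,"az": 0,"dx": 0,"dy": 0,"dz": 0,"hand": 25},{"ax": 0,"ay": 10.5,"az": 0,"dx": 0,"dy": 0,"dz": 0,"hand": 25}]'

```text
t: 48.75
tcp_pos: [0.4466, -0.3632, 0.2014]
orientation: [-90.3, 0.1, -84.6]
wrist_force: [-0.1, 0.2, -0.3]
opening: 0.0347
```

Emit:
jog_arm --increments '[{"ax": 0,"ay": 5.7,"az": 0,"dx": 0,"dy": 0,"dz": 0,"hand": 25},{"ax": 0,"ay": 0,"az": 0,"dx": 0,"dy": 30,"dz": 52,"hand": 25},{"ax": 0,"ay": 0,"az": 0,"dx": 0,"dy": 40,"dz": 52,"hand": 25},{"ax": 0,"ay": 0,"az": 0,"dx": 0,"dy": 30,"dz": 0,"hand": 25},{"ax": 0,"ay": 0,"az": 0,"dx": 0,"dy": 0,"dz": 0,"hand": 25}]'

```text
t: 49.38
tcp_pos: [0.5466, -0.3621, 0.1008]
orientation: [-90.5, 0.2, -89.9]
wrist_force: [0.4, 0.5, -1.2]
opening: 0.0346
```

```bash
python3 - <<'E'
from h import *
st(); print(delta((.5545,-.3645,.1)))
c=cam("wrist","w26"); g=c["color"].astype(int); print(c["eye"],c["attitude"]); wood=(g[...,0]-g[...,2]>50)
for col in(100,180,380,450):
    r=np.where(np.diff(wood[:,col].astype(int))!=0)[0]; print("col",col,[(int(k),*ray(c,(col,k),.04).round(3)[:2]) for k in r][:10])
for row in(60,120,200):
    r=np.where(np.diff(wood[row].astype(int))!=0)[0]; print("row",row,[(int(k),*ray(c,(k,row),.04).round(3)[:2]) for k in r][:10])
E
```

```text
49.375 [ 0.5466 -0.3621  0.1008] [-90.54   0.23 -89.95] [ 0.4  0.5 -1.2] 0.0346 [ 29.   36.3  -0.6 105.4   0.7  38.9  27.9]
[2.4 0.7 7.9]
[ 0.54856228 -0.28913513  0.27492464] [1.63197047e+02 6.20971021e-01 3.98502609e-02]
col 100 [(19, np.float64(0.42), np.float64(-0.223)), (55, np.float64(0.416), np.float64(-0.246)), (137, np.float64(0.406), np.float64(-0.302)), (138, np.float64(0.406), np.float64(-0.303)), (258, np.float64(0.388), np.float64(-0.405)), (261, np.float64(0.387), np.float64(-0.407)), (262, np.float64(0.387), np.float64(-0.408)), (263, np.float64(0.387), np.float64(-0.409)), (280, np.float64(0.384), np.float64(-0.426))]
col 180 [(120, np.float64(0.469), np.float64(-0.29)), (259, np.float64(0.457), np.float64(-0.405)), (261, np.float64(0.457), np.float64(-0.407)), (267, np.float64(0.456), np.float64(-0.413)), (270, np.float64(0.456), np.float64(-0.416)), (282, np.float64(0.455), np.float64(-0.428))]
col 380 []
col 450 []
row 60 [(13, np.float64(0.352), np.float64(-0.249)), (22, np.float64(0.359), np.float64(-0.249)), (54, np.float64(0.382), np.float64(-0.249)), (120, np
[... 442 characters left out ...]
64(-0.29)), (178, np.float64(0.467), np.float64(-0.29)), (239, np.float64(0.513), np.float64(-0.29)), (335, np.float64(0.585), np.float64(-0.29)), (336, np.float64(0.586), np.float64(-0.29)), (337, np.float64(0.587), np.float64(-0.29)), (339, np.float64(0.588), np.float64(-0.29)), (349, np.float64(0.596), np.float64(-0.29))]
row 200 [(45, np.float64(0.352), np.float64(-0.353)), (58, np.float64(0.362), np.float64(-0.353)), (59, np.float64(0.363), np.float64(-0.353)), (244, np.float64(0.515), np.float64(-0.352)), (315, np.float64(0.572), np.float64(-0.352)), (330, np.float64(0.584), np.float64(-0.352)), (334, np.float64(0.588), np.float64(-0.352)), (343, np.float64(0.595), np.float64(-0.352))]
```

Emit:
jog_arm --increments '[{"ax": 0,"ay": 0,"az": 0,"dx": 2,"dy": 0,"dz": 5.5,"hand": 25},{"ax": 0,"ay": 0,"az": 0,"dx": 0,"dy": 40,"dz": 0,"hand": 25},{"ax": 0,"ay": 0,"az": 0,"dx": 0,"dy": 40,"dz": 0,"hand": 25},{"ax": 0,"ay": 0,"az": 0,"dx": 0,"dy": 20,"dz": 0,"hand": 25},{"ax": 0,"ay": 0,"az": 0,"dx": 0,"dy": 0,"dz": 0,"hand": 25}]'

```text
t: 50.05
tcp_pos: [0.5541, -0.3659, 0.0046]
orientation: [-90.2, 0.0, -90.0]
wrist_force: [0.5, -0.4, -0.7]
opening: 0.0345
```

Emit:
jog_arm --increments '[{"ax": 0,"ay": 0,"az": 0,"dx": 0,"dy": 8,"dz": 0,"hand": 25},{"ax": 0,"ay": 0,"az": 0,"dx": 0,"dy": 0,"dz": 0,"hand": 25}]'

```text
t: 50.3
tcp_pos: [0.5547, -0.366, -0.0025]
orientation: [-90.1, -0.0, -90.0]
wrist_force: [-0.8, -0.5, -0.9]
opening: 0.0346
```

```bash
python3 -c "
from h import *
st()"
```

```text
50.3 [ 0.5547 -0.366  -0.0025] [-90.08  -0.   -89.99] [-0.8 -0.5 -0.9] 0.0346 [ 28.9  44.5  -0.7 107.3   1.1  28.3  27.5]
```

Emit:
jog_arm --increments '[{"ax": 0,"ay": 0,"az": 0,"dx": 0,"dy": 5,"dz": -2,"hand": 25},{"ax": 0,"ay": 0,"az": 0,"dx": 0,"dy": 2,"dz": 0,"hand": 25},{"ax": 0,"ay": 0,"az": 0,"dx": 0,"dy": 0,"dz": 0,"hand": 25}]'

```text
t: 50.68
tcp_pos: [0.552, -0.3659, -0.0096]
orientation: [-90.1, 0.0, -90.0]
wrist_force: [-1.8, 0.9, 5.6]
opening: 0.0348
```

Emit:
jog_arm --increments '[{"ax": 0,"ay": 0,"az": 0,"dx": 0,"dy": 0,"dz": 0,"hand": 40},{"ax": 0,"ay": 0,"az": 0,"dx": 0,"dy": 0,"dz": 0,"hand": 41},{"ax": 0,"ay": 0,"az": 0,"dx": 0,"dy": -20,"dz": 0,"hand": 41},{"ax": 0,"ay": 0,"az": 0,"dx": 0,"dy": -40,"dz": 0,"hand": 41},{"ax": 0,"ay": 0,"az": 0,"dx": 0,"dy": -60,"dz": 0,"hand": 50}]'

```text
t: 51.3
tcp_pos: [0.5518, -0.3653, 0.1109]
orientation: [-90.2, 0.1, -90.0]
wrist_force: [0.9, 0.7, 0.3]
opening: 0.0499
```

Emit:
jog_arm --increments '[{"ax": 0,"ay": 0,"az": 0,"dx": 0,"dy": -60,"dz": -30,"hand": 50},{"ax": 0,"ay": 0,"az": 0,"dx": 0,"dy": -50,"dz": -40,"hand": 50},{"ax": 0,"ay": -10.5,"az": 0,"dx": 0,"dy": 0,"dz": -32,"hand": 50},{"ax": 0,"ay": -10.5,"az": 0,"dx": 0,"dy": 0,"dz": 0,"hand": 50},{"ax": 0,"ay": -10.5,"az": 0,"dx": 0,"dy": 0,"dz": 0,"hand": 50}]'

```text
t: 51.92
tcp_pos: [0.4533, -0.3661, 0.2167]
orientation: [-90.1, -0.0, -58.2]
wrist_force: [0.5, 0.0, -0.1]
opening: 0.0501
```

Emit:
jog_arm --increments '[{"ax": 0,"ay": -10.5,"az": 0,"dx": 0,"dy": 0,"dz": 0,"hand": 50},{"ax": 0,"ay": -10.5,"az": 0,"dx": 0,"dy": 0,"dz": 0,"hand": 50},{"ax": 0,"ay": -10.5,"az": 0,"dx": 0,"dy": 0,"dz": 0,"hand": 50},{"ax": 0,"ay": -10.5,"az": 0,"dx": 0,"dy": 0,"dz": 0,"hand": 50},{"ax": 0,"ay": -10.5,"az": 0,"dx": 0,"dy": 0,"dz": 0,"hand": 50}]'

```text
t: 52.55
tcp_pos: [0.4536, -0.3661, 0.2161]
orientation: [-90.1, 0.1, -5.7]
wrist_force: [0.4, -0.1, -0.4]
opening: 0.0499
```

```bash
python3 - <<'E'
from h import *
s=st()
c,e=cartons("top","t27"); [print(*x) for x in e]
hsv=cv2.cvtColor(c["color"],cv2.COLOR_RGB2HSV)
for n in("top","scene"):
    c=cam(n,n+"27"); print(n,[(round(x["p"],2),ray(c,x["xy"],.005).round(3)[:2]) for x in viewer.place_of("carton0",n)])
E
```

```text
52.55 [ 0.4536 -0.3661  0.2161] [-9.007e+01  9.000e-02 -5.660e+00] [ 0.4 -0.1 -0.4] 0.0499 [ 49.8  25.1 -23.2 108.7  13.   48.8 104.2]
88 [166. 212.] [0.5821 0.375 ]
107 [169. 231.] [0.5282 0.3645]
89 [195. 236.] [0.5144 0.29  ]
94 [174. 243.] [0.4938 0.3489]
98 [194. 255.] [0.4597 0.2903]
100 [174. 262.] [0.4407 0.3446]
top [(0.97, array([0.556, 0.371])), (0.88, array([0.319, 0.336])), (0.81, array([0.6  , 0.492])), (0.8, array([0.421, 0.109])), (0.78, array([0.469, 0.356])), (0.67, array([ 0.553, -0.372]))]
scene [(0.97, array([0.47 , 0.349])), (0.95, array([0.426, 0.109])), (0.94, array([0.494, 0.295])), (0.79, array([ 0.549, -0.366])), (0.74, array([0.616, 0.494])), (0.65, array([0.564, 0.373])), (0.6, array([0.326, 0.325])), (0.26, array([ 0.447, -0.24 ]))]
```

D stands at about (0.552, −0.366). Next is carton C.

Emit:
jog_arm --increments '[{"ax": 0,"ay": -5.7,"az": 0,"dx": 0,"dy": 0,"dz": 0,"hand": 52},{"ax": 0,"ay": 0,"az": 0,"dx": 0,"dy": 0,"dz": 60,"hand": 52},{"ax": 0,"ay": 0,"az": 0,"dx": 0,"dy": 0,"dz": 60,"hand": 52},{"ax": 0,"ay": 0,"az": 0,"dx": 0,"dy": 0,"dz": 60,"hand": 52},{"ax": 0,"ay": 0,"az": 0,"dx": 0,"dy": 0,"dz": 60,"hand": 52}]'

```text
t: 53.42
tcp_pos: [0.455, -0.1241, 0.2153]
orientation: [-90.0, 0.1, -0.5]
wrist_force: [1.7, 0.4, 0.5]
opening: 0.0519
```

Emit:
jog_arm --increments '[{"ax": 0,"ay": 0,"az": 0,"dx": 0,"dy": 0,"dz": 60,"hand": 52},{"ax": 0,"ay": 0,"az": 0,"dx": 0,"dy": 0,"dz": 60,"hand": 52},{"ax": 0,"ay": 0,"az": 0,"dx": 0,"dy": 0,"dz": 60,"hand": 52},{"ax": 0,"ay": 0,"az": 0,"dx": 0,"dy": 0,"dz": 60,"hand": 52},{"ax": 0,"ay": 0,"az": 0,"dx": 0,"dy": 0,"dz": 60,"hand": 52}]'

```text
t: 54.05
tcp_pos: [0.4565, 0.1761, 0.2154]
orientation: [-90.0, 0.1, -0.5]
wrist_force: [0.4, 0.1, -0.2]
opening: 0.0519
```

Emit:
jog_arm --increments '[{"ax": 0,"ay": 0,"az": 0,"dx": 10,"dy": 0,"dz": 60,"hand": 52},{"ax": 0,"ay": 0,"az": 0,"dx": 25,"dy": 0,"dz": 55,"hand": 52},{"ax": 0,"ay": 0,"az": 0,"dx": 33,"dy": 0,"dz": 50,"hand": 52},{"ax": 0,"ay": -10.5,"az": 0,"dx": 33,"dy": 0,"dz": 30,"hand": 52},{"ax": 0,"ay": 0,"az": 0,"dx": 0,"dy": 0,"dz": 0,"hand": 52}]'

```text
t: 54.68
tcp_pos: [0.5597, 0.371, 0.214]
orientation: [-89.9, 0.1, 10.2]
wrist_force: [0.6, -1.0, -0.9]
opening: 0.052
```

```bash
python3 - <<'E'
from h import *
st()
c,e=cartons("wrist","w28"); [print(*x) for x in e]
print(delta((.5555,.370,-.012)))
E
```

```text
54.675 [0.5597 0.371  0.214 ] [-89.89   0.14  10.21] [ 0.6 -1.  -0.9] 0.052 [-17.4  33.2 -32.9  96.9  20.7  56.2  42.5]
741 [281.  75.] [0.4426 0.3468]
780 [229.  85.] [0.4628 0.2928]
647 [276. 125.] [0.4952 0.351 ]
666 [223. 134.] [0.5155 0.2926]
624 [284. 158.] [0.53   0.3665]
514 [285. 203.] [0.5831 0.377 ]
[ -2.1 226.    1. ]
```

Emit:
jog_arm --increments '[{"ax": 0,"ay": 0,"az": 0,"dx": -2,"dy": 60,"dz": 1.5,"hand": 52},{"ax": 0,"ay": 0,"az": 0,"dx": 0,"dy": 60,"dz": 0,"hand": 52},{"ax": 0,"ay": 0,"az": 0,"dx": 0,"dy": 60,"dz": 0,"hand": 52},{"ax": 0,"ay": 0,"az": 0,"dx": 0,"dy": 30,"dz": 0,"hand": 52},{"ax": 0,"ay": 0,"az": 0,"dx": 0,"dy": 15,"dz": 0,"hand": 52}]'

```text
t: 55.35
tcp_pos: [0.5547, 0.3683, -0.0113]
orientation: [-90.1, 0.2, 10.1]
wrist_force: [-0.2, -0.0, 0.8]
opening: 0.0518
```

Emit:
jog_arm --increments '[{"ax": 0,"ay": 0,"az": 0,"dx": 0,"dy": 0,"dz": 0,"hand": 52},{"ax": 0,"ay": 0,"az": 0,"dx": 0,"dy": 0,"dz": 0,"hand": 30},{"ax": 0,"ay": 0,"az": 0,"dx": 0,"dy": 0,"dz": 0,"hand": 25},{"ax": 0,"ay": 0,"az": 0,"dx": 0,"dy": 0,"dz": 0,"hand": 25},{"ax": 0,"ay": 0,"az": 0,"dx": 0,"dy": 0,"dz": 0,"hand": 25}]'

```text
t: 55.98
tcp_pos: [0.5568, 0.3705, -0.0081]
orientation: [-89.9, -0.0, 10.2]
wrist_force: [-1.5, -0.8, 7.8]
opening: 0.0344
```

Emit:
jog_arm --increments '[{"ax": 0,"ay": 0,"az": 0,"dx": 0,"dy": -10,"dz": 0,"hand": 25},{"ax": 0,"ay": 0,"az": 0,"dx": 0,"dy": -30,"dz": 0,"hand": 25},{"ax": 0,"ay": 0,"az": 0,"dx": 0,"dy": -60,"dz": 0,"hand": 25},{"ax": 0,"ay": 0,"az": 0,"dx": 0,"dy": -60,"dz": 0,"hand": 25},{"ax": 0,"ay": 10.5,"az": 0,"dx": 0,"dy": -55,"dz": 0,"hand": 25}]'

```text
t: 56.6
tcp_pos: [0.5563, 0.3695, 0.2079]
orientation: [-89.9, 0.1, -0.5]
wrist_force: [0.3, -0.4, -1.5]
opening: 0.0342
```

```bash
python3 - <<'E'
from h import *
st(); print(delta((.45,-.366,.205)))
E
```

```text
56.6 [0.5563 0.3695 0.2079] [-89.91   0.1   -0.51] [ 0.3 -0.4 -1.5] 0.0342 [-19.   32.7 -30.2  97.9  19.3  54.7  32.9]
[ -99.8    1.9 -736.4]
```

Emit:
jog_arm --increments '[{"ax": 0,"ay": 0,"az": 0,"dx": -50,"dy": 0,"dz": -30,"hand": 25},{"ax": 0,"ay": 0,"az": 0,"dx": -50,"dy": 0,"dz": -30,"hand": 25},{"ax": 0,"ay": 0,"az": 0,"dx": 0,"dy": 0,"dz": -60,"hand": 25},{"ax": 0,"ay": 0,"az": 0,"dx": 0,"dy": 0,"dz": -60,"hand": 25},{"ax": 0,"ay": 0,"az": 0,"dx": 0,"dy": 0,"dz": -60,"hand": 25}]'

```text
t: 57.22
tcp_pos: [0.4548, 0.1285, 0.206]
orientation: [-90.0, 0.0, -0.3]
wrist_force: [1.9, -0.4, 0.4]
opening: 0.0342
```

Emit:
jog_arm --increments '[{"ax": 0,"ay": 0,"az": 0,"dx": 0,"dy": 0,"dz": -60,"hand": 25},{"ax": 0,"ay": 0,"az": 0,"dx": 0,"dy": 0,"dz": -60,"hand": 25},{"ax": 0,"ay": 0,"az": 0,"dx": 0,"dy": 0,"dz": -60,"hand": 25},{"ax": 0,"ay": 0,"az": 0,"dx": 0,"dy": 0,"dz": -60,"hand": 25},{"ax": 0,"ay": 0,"az": 0,"dx": 0,"dy": 0,"dz": -60,"hand": 25}]'

```text
t: 57.85
tcp_pos: [0.4534, -0.1717, 0.2059]
orientation: [-90.0, 0.0, -0.3]
wrist_force: [1.4, 1.0, -0.7]
opening: 0.0344
```

Emit:
jog_arm --increments '[{"ax": 0,"ay": 0,"az": 0,"dx": 0,"dy": 0,"dz": -60,"hand": 25},{"ax": 0,"ay": 0,"az": 0,"dx": 0,"dy": 0,"dz": -60,"hand": 25},{"ax": 0,"ay": 0,"az": 0,"dx": 0,"dy": 0,"dz": -60,"hand": 25},{"ax": 0,"ay": 10.5,"az": 0,"dx": 0,"dy": 0,"dz": -16,"hand": 25},{"ax": 0,"ay": 10.5,"az": 0,"dx": 0,"dy": 0,"dz": 0,"hand": 25}]'

```text
t: 58.48
tcp_pos: [0.4518, -0.3678, 0.2053]
orientation: [-90.0, 0.1, -21.8]
wrist_force: [-0.5, 0.0, -0.1]
opening: 0.0342
```

Emit:
jog_arm --increments '[{"ax": 0,"ay": 10.5,"az": 0,"dx": 0,"dy": 0,"dz": 0,"hand": 25},{"ax": 0,"ay": 10.5,"az": 0,"dx": 0,"dy": 0,"dz": 0,"hand": 25},{"ax": 0,"ay": 10.5,"az": 0,"dx": 0,"dy": 0,"dz": 0,"hand": 25},{"ax": 0,"ay": 10.5,"az": 0,"dx": 0,"dy": 0,"dz": 0,"hand": 25},{"ax": 0,"ay": 10.5,"az": 0,"dx": 0,"dy": 0,"dz": 0,"hand": 25}]'

```text
t: 59.1
tcp_pos: [0.4526, -0.3655, 0.2058]
orientation: [-90.1, 0.0, -74.1]
wrist_force: [0.0, 0.5, -1.0]
opening: 0.0341
```

Emit:
jog_arm --increments '[{"ax": 0,"ay": 10.5,"az": 0,"dx": 0,"dy": 0,"dz": 0,"hand": 25},{"ax": 0,"ay": 5.5,"az": 0,"dx": 0,"dy": 0,"dz": 0,"hand": 25},{"ax": 0,"ay": 0,"az": 0,"dx": 0,"dy": 50,"dz": 25,"hand": 25},{"ax": 0,"ay": 0,"az": 0,"dx": 0,"dy": 50,"dz": 24,"hand": 25},{"ax": 0,"ay": 0,"az": 0,"dx": 0,"dy": 0,"dz": 0,"hand": 25}]'

```text
t: 59.72
tcp_pos: [0.5012, -0.3634, 0.1018]
orientation: [-90.3, 0.2, -89.7]
wrist_force: [0.0, -0.3, 0.3]
opening: 0.0343
```

```bash
python3 - <<'E'
from h import *
st(); print(delta((.4985,-.3655,.05)))
c=cam("wrist","w30"); g=cv2.cvtColor(c["color"],cv2.COLOR_RGB2HSV)
print([(round(x["p"],2),np.round(x["xy"]),ray(c,x["xy"],.006).round(3)[:2]) for x in viewer.place_of("carton0","wrist")],[(round(x["p"],2),np.round(x["extent"])) for x in viewer.spot_in("carton0","wrist")])
E
```

```text
59.725 [ 0.5012 -0.3634  0.1018] [-90.34   0.24 -89.67] [ 0.  -0.3  0.3] 0.0343 [ 32.   34.1  -2.  110.4   1.8  36.   29.2]
[ 2.3 51.8 -2.4]
[(0.95, array([335., 208.]), array([ 0.55, -0.37])), (0.77, array([283., 251.]), array([ 0.501, -0.415])), (0.4, array([251., 123.]), array([ 0.473, -0.294])), (0.28, array([252., 204.]), array([ 0.472, -0.367]))] [(0.86, array([243., 190., 320., 343.])), (0.79, array([316., 165., 366., 256.])), (0.37, array([118.,   3., 364., 127.]))]
```

Emit:
jog_arm --increments '[{"ax": 0,"ay": 0,"az": 0,"dx": 2,"dy": 0,"dz": -3.5,"hand": 25},{"ax": 0,"ay": 0,"az": 0,"dx": 0,"dy": 35,"dz": 0,"hand": 25},{"ax": 0,"ay": 0,"az": 0,"dx": 0,"dy": 35,"dz": 0,"hand": 25},{"ax": 0,"ay": 0,"az": 0,"dx": 0,"dy": 20,"dz": 0,"hand": 25},{"ax": 0,"ay": 0,"az": 0,"dx": 0,"dy": 0,"dz": 0,"hand": 25}]'

```text
t: 60.5
tcp_pos: [0.4967, -0.3678, 0.0148]
orientation: [-90.2, 0.0, -89.8]
wrist_force: [-0.3, -0.3, 0.4]
opening: 0.0342
```

Emit:
jog_arm --increments '[{"ax": 0,"ay": 0,"az": 0,"dx": 0,"dy": 10,"dz": 0,"hand": 25},{"ax": 0,"ay": 0,"az": 0,"dx": 0,"dy": 5,"dz": 0,"hand": 25},{"ax": 0,"ay": 0,"az": 0,"dx": 0,"dy": 0,"dz": 0,"hand": 25}]'

```text
t: 60.88
tcp_pos: [0.4976, -0.3675, -0.0002]
orientation: [-90.1, 0.0, -89.8]
wrist_force: [0.7, -0.5, -0.1]
opening: 0.0343
```

Emit:
jog_arm --increments '[{"ax": 0,"ay": 0,"az": 0,"dx": 0,"dy": 2.5,"dz": 0,"hand": 25},{"ax": 0,"ay": 0,"az": 0,"dx": 0,"dy": 0,"dz": 0,"hand": 25}]'

```text
t: 61.12
tcp_pos: [0.4976, -0.3674, -0.0028]
orientation: [-90.1, 0.0, -89.8]
wrist_force: [0.7, -0.6, -0.1]
opening: 0.0344
```

Emit:
jog_arm --increments '[{"ax": 0,"ay": 0,"az": 0,"dx": 0,"dy": 3,"dz": 0,"hand": 25},{"ax": 0,"ay": 0,"az": 0,"dx": 0,"dy": 0,"dz": 0,"hand": 25}]'

```text
t: 61.38
tcp_pos: [0.4976, -0.3675, -0.006]
orientation: [-90.1, 0.0, -89.8]
wrist_force: [0.1, -0.1, -1.5]
opening: 0.0344
```

Emit:
jog_arm --increments '[{"ax": 0,"ay": 0,"az": 0,"dx": 0,"dy": 0,"dz": 0,"hand": 40},{"ax": 0,"ay": 0,"az": 0,"dx": 0,"dy": 0,"dz": 0,"hand": 41},{"ax": 0,"ay": 0,"az": 0,"dx": 0,"dy": -20,"dz": 0,"hand": 41},{"ax": 0,"ay": 0,"az": 0,"dx": 0,"dy": -40,"dz": 0,"hand": 41},{"ax": 0,"ay": 0,"az": 0,"dx": 0,"dy": -60,"dz": 0,"hand": 46}]'

```text
t: 62.0
tcp_pos: [0.4971, -0.367, 0.1154]
orientation: [-90.2, 0.1, -89.8]
wrist_force: [0.4, -1.0, 0.2]
opening: 0.0459
```

Emit:
jog_arm --increments '[{"ax": 0,"ay": 0,"az": 0,"dx": 0,"dy": -60,"dz": -20,"hand": 46},{"ax": 0,"ay": 0,"az": 0,"dx": 0,"dy": -40,"dz": -28,"hand": 46},{"ax": 0,"ay": -10.5,"az": 0,"dx": 0,"dy": 0,"dz": 0,"hand": 46},{"ax": 0,"ay": -10.5,"az": 0,"dx": 0,"dy": 0,"dz": 0,"hand": 46},{"ax": 0,"ay": -10.5,"az": 0,"dx": 0,"dy": 0,"dz": 0,"hand": 46}]'

```text
t: 62.62
tcp_pos: [0.4501, -0.3678, 0.2154]
orientation: [-90.1, -0.0, -58.0]
wrist_force: [-0.9, 0.5, -0.4]
opening: 0.0461
```

Emit:
jog_arm --increments '[{"ax": 0,"ay": -10.5,"az": 0,"dx": 0,"dy": 0,"dz": 0,"hand": 46},{"ax": 0,"ay": -10.5,"az": 0,"dx": 0,"dy": 0,"dz": 0,"hand": 46},{"ax": 0,"ay": -10.5,"az": 0,"dx": 0,"dy": 0,"dz": 0,"hand": 46},{"ax": 0,"ay": -10.5,"az": 0,"dx": 0,"dy": 0,"dz": 0,"hand": 46},{"ax": 0,"ay": -10.5,"az": 0,"dx": 0,"dy": 0,"dz": 0,"hand": 46}]'

```text
t: 63.25
tcp_pos: [0.45, -0.3679, 0.2151]
orientation: [-90.1, 0.1, -5.5]
wrist_force: [0.3, -0.4, 0.1]
opening: 0.0458
```

Emit:
jog_arm --increments '[{"ax": 0,"ay": -5.7,"az": 0,"dx": 0,"dy": 0,"dz": 0,"hand": 46},{"ax": 0,"ay": 0,"az": 0,"dx": 0,"dy": 0,"dz": 60,"hand": 46},{"ax": 0,"ay": 0,"az": 0,"dx": 0,"dy": 0,"dz": 60,"hand": 46},{"ax": 0,"ay": 0,"az": 0,"dx": 0,"dy": 0,"dz": 60,"hand": 46},{"ax": 0,"ay": 0,"az": 0,"dx": 0,"dy": 0,"dz": 60,"hand": 46}]'

```text
t: 63.88
tcp_pos: [0.4504, -0.1263, 0.215]
orientation: [-90.1, 0.0, -0.1]
wrist_force: [0.7, -0.3, -0.0]
opening: 0.046
```

Emit:
jog_arm --increments '[{"ax": 0,"ay": 0,"az": 0,"dx": 0,"dy": 0,"dz": 60,"hand": 46},{"ax": 0,"ay": 0,"az": 0,"dx": 0,"dy": 0,"dz": 60,"hand": 46},{"ax": 0,"ay": 0,"az": 0,"dx": 0,"dy": 0,"dz": 60,"hand": 46},{"ax": 0,"ay": 0,"az": 0,"dx": 0,"dy": 0,"dz": 60,"hand": 46},{"ax": 0,"ay": 0,"az": 0,"dx": 0,"dy": 0,"dz": 60,"hand": 46}]'

```text
t: 64.5
tcp_pos: [0.4511, 0.1738, 0.2152]
orientation: [-90.0, 0.0, -0.1]
wrist_force: [1.0, -0.1, -0.2]
opening: 0.0463
```

Emit:
jog_arm --increments '[{"ax": 0,"ay": 0,"az": 0,"dx": 10,"dy": 0,"dz": 60,"hand": 46},{"ax": 0,"ay": 0,"az": 0,"dx": 5,"dy": 0,"dz": 60,"hand": 46},{"ax": 0,"ay": -4.5,"az": 0,"dx": 5,"dy": 0,"dz": 55,"hand": 46},{"ax": 0,"ay": 0,"az": 0,"dx": 0,"dy": 0,"dz": 0,"hand": 46}]'

```text
t: 65.0
tcp_pos: [0.4705, 0.3519, 0.2151]
orientation: [-89.8, 0.1, 4.8]
wrist_force: [-0.6, -0.2, 0.2]
opening: 0.0464
```

```bash
python3 - <<'E'
from h import *
st()
c,e=cartons("wrist","w31"); [print(*x) for x in e]
c,e=cartons("top","t31"); [print(*x) for x in e]
print([(round(x["p"],2),ray(c,x["xy"],.006).round(3)[:2]) for x in viewer.place_of("carton0","top")])
print(delta((.469,.348,-.012)))
E
```

```text
65.0 [0.4705 0.3519 0.2151] [-8.98e+01  5.00e-02  4.75e+00] [-0.6 -0.2  0.2] 0.0464 [-18.3  27.2 -34.2 107.8  19.2  50.7  32.8]
657 [281. 159.] [0.4418 0.3467]
684 [234. 171.] [0.4609 0.2929]
512 [281. 202.] [0.4952 0.351 ]
490 [232. 214.] [0.5156 0.292 ]
89 [195. 236.] [0.5144 0.29  ]
31 [178. 243.] [0.4942 0.3371]
100 [194. 255.] [0.4599 0.2902]
[(0.89, array([ 0.502, -0.377])), (0.74, array([0.599, 0.488])), (0.69, array([ 0.567, -0.369])), (0.65, array([0.417, 0.112])), (0.61, array([0.488, 0.291])), (0.48, array([0.472, 0.354]))]
[ -1.9 226.3   2.5]
```

Emit:
jog_arm --increments '[{"ax": 0,"ay": 0,"az": 0,"dx": -2,"dy": 60,"dz": 3.5,"hand": 46},{"ax": 0,"ay": 0,"az": 0,"dx": 0,"dy": 60,"dz": 0,"hand": 46},{"ax": 0,"ay": 0,"az": 0,"dx": 0,"dy": 50,"dz": 0,"hand": 46},{"ax": 0,"ay": 0,"az": 0,"dx": 0,"dy": 0,"dz": 0,"hand": 46}]'

```text
t: 65.65
tcp_pos: [0.4677, 0.3473, 0.0416]
orientation: [-90.2, 0.4, 4.3]
wrist_force: [-0.6, -0.1, 0.3]
opening: 0.0465
```

```bash
python3 - <<'E'
from h import *
st()
c,e=cartons("wrist","w32"); [print(*x) for x in e]
print(delta((.4685,.349,-.012)))
E
```

```text
65.65 [0.4677 0.3473 0.0416] [-90.24   0.38   4.31] [-0.6 -0.1  0.3] 0.0465 [-25.2  39.3 -25.2 116.1  30.9  31.6  22. ]
2402 [286. 197.] [0.4405 0.3465]
2655 [202. 219.] [0.4593 0.2939]
1519 [286. 276.] [0.4954 0.3509]
373 [182. 290.] [0.5121 0.2799]
[ 0.  55.9  0.2]
```

Emit:
jog_arm --increments '[{"ax": 0,"ay": 0,"az": 0,"dx": 0,"dy": 30,"dz": 0,"hand": 46},{"ax": 0,"ay": 0,"az": 0,"dx": 0,"dy": 15,"dz": 0,"hand": 46},{"ax": 0,"ay": 0,"az": 0,"dx": 0,"dy": 9,"dz": 0,"hand": 46},{"ax": 0,"ay": 0,"az": 0,"dx": 0,"dy": 0,"dz": 0,"hand": 46}]'

```text
t: 66.2
tcp_pos: [0.469, 0.3507, -0.0097]
orientation: [-90.0, 0.1, 4.4]
wrist_force: [0.1, -0.4, 0.2]
opening: 0.0462
```

Emit:
jog_arm --increments '[{"ax": 0,"ay": 0,"az": 0,"dx": 0,"dy": 0,"dz": 0,"hand": 30},{"ax": 0,"ay": 0,"az": 0,"dx": 0,"dy": 0,"dz": 0,"hand": 25},{"ax": 0,"ay": 0,"az": 0,"dx": 0,"dy": 0,"dz": 0,"hand": 25},{"ax": 0,"ay": 0,"az": 0,"dx": 0,"dy": 0,"dz": 0,"hand": 25}]'

```text
t: 66.7
tcp_pos: [0.4691, 0.351, -0.0091]
orientation: [-89.9, 0.1, 4.4]
wrist_force: [-1.1, -1.8, 5.7]
opening: 0.0343
```

Emit:
jog_arm --increments '[{"ax": 0,"ay": 0,"az": 0,"dx": 0,"dy": -10,"dz": 0,"hand": 25},{"ax": 0,"ay": 0,"az": 0,"dx": 0,"dy": -30,"dz": 0,"hand": 25},{"ax": 0,"ay": 0,"az": 0,"dx": 0,"dy": -60,"dz": 0,"hand": 25},{"ax": 0,"ay": 0,"az": 0,"dx": 0,"dy": -60,"dz": 0,"hand": 25},{"ax": 0,"ay": 4.5,"az": 0,"dx": 0,"dy": -55,"dz": 0,"hand": 25}]'

```text
t: 67.32
tcp_pos: [0.4689, 0.3503, 0.2077]
orientation: [-89.9, 0.1, -0.2]
wrist_force: [1.2, -0.9, -1.7]
opening: 0.0346
```

```bash
python3 - <<'E'
from h import *
st(); print(delta((.4465,-.3665,.205)))
E
```

```text
67.325 [0.4689 0.3503 0.2077] [-89.94   0.11  -0.17] [ 1.2 -0.9 -1.7] 0.0346 [-18.9  27.5 -33.5 108.5  19.3  49.8  27.8]
[ -20.3    2.  -716.9]
```

Emit:
jog_arm --increments '[{"ax": 0,"ay": 0,"az": 0,"dx": -10,"dy": 0,"dz": -57,"hand": 25},{"ax": 0,"ay": 0,"az": 0,"dx": -10,"dy": 0,"dz": -60,"hand": 25},{"ax": 0,"ay": 0,"az": 0,"dx": 0,"dy": 0,"dz": -60,"hand": 25},{"ax": 0,"ay": 0,"az": 0,"dx": 0,"dy": 0,"dz": -60,"hand": 25},{"ax": 0,"ay": 0,"az": 0,"dx": 0,"dy": 0,"dz": -60,"hand": 25}]'

```text
t: 67.95
tcp_pos: [0.4484, 0.0517, 0.2056]
orientation: [-90.0, 0.1, -0.1]
wrist_force: [0.8, 0.4, -0.6]
opening: 0.0345
```

Emit:
jog_arm --increments '[{"ax": 0,"ay": 0,"az": 0,"dx": 0,"dy": 0,"dz": -60,"hand": 25},{"ax": 0,"ay": 0,"az": 0,"dx": 0,"dy": 0,"dz": -60,"hand": 25},{"ax": 0,"ay": 0,"az": 0,"dx": 0,"dy": 0,"dz": -60,"hand": 25},{"ax": 0,"ay": 0,"az": 0,"dx": 0,"dy": 0,"dz": -60,"hand": 25},{"ax": 0,"ay": 0,"az": 0,"dx": 0,"dy": 0,"dz": -60,"hand": 25}]'

```text
t: 68.58
tcp_pos: [0.4479, -0.2483, 0.2056]
orientation: [-90.0, 0.1, -0.1]
wrist_force: [2.5, 0.3, 0.6]
opening: 0.0345
```

Emit:
jog_arm --increments '[{"ax": 0,"ay": 0,"az": 0,"dx": 0,"dy": 0,"dz": -60,"hand": 25},{"ax": 0,"ay": 0,"az": 0,"dx": 0,"dy": 0,"dz": -60,"hand": 25},{"ax": 0,"ay": 10.5,"az": 0,"dx": 0,"dy": 0,"dz": 0,"hand": 25},{"ax": 0,"ay": 10.5,"az": 0,"dx": 0,"dy": 0,"dz": 0,"hand": 25},{"ax": 0,"ay": 10.5,"az": 0,"dx": 0,"dy": 0,"dz": 0,"hand": 25}]'

```text
t: 69.2
tcp_pos: [0.4477, -0.3664, 0.2052]
orientation: [-90.0, 0.1, -32.0]
wrist_force: [-0.1, 0.4, -1.1]
opening: 0.0344
```

Emit:
jog_arm --increments '[{"ax": 0,"ay": 10.5,"az": 0,"dx": 0,"dy": 0,"dz": 0,"hand": 25},{"ax": 0,"ay": 10.5,"az": 0,"dx": 0,"dy": 0,"dz": 0,"hand": 25},{"ax": 0,"ay": 10.5,"az": 0,"dx": 0,"dy": 0,"dz": 0,"hand": 25},{"ax": 0,"ay": 10.5,"az": 0,"dx": 0,"dy": 0,"dz": 0,"hand": 25},{"ax": 0,"ay": 10.5,"az": 0,"dx": 0,"dy": 0,"dz": 0,"hand": 25}]'

```text
t: 69.82
tcp_pos: [0.448, -0.366, 0.2053]
orientation: [-90.1, 0.1, -84.4]
wrist_force: [-0.3, -0.3, -1.2]
opening: 0.0346
```

Emit:
jog_arm --increments '[{"ax": 0,"ay": 5.8,"az": 0,"dx": 0,"dy": 0,"dz": 0,"hand": 25},{"ax": 0,"ay": 0,"az": 0,"dx": 0,"dy": 50,"dz": 0,"hand": 25},{"ax": 0,"ay": 0,"az": 0,"dx": 0,"dy": 50,"dz": 0,"hand": 25},{"ax": 0,"ay": 0,"az": 0,"dx": 0,"dy": 30,"dz": 0,"hand": 25},{"ax": 0,"ay": 0,"az": 0,"dx": 0,"dy": 0,"dz": 0,"hand": 25}]'

```text
t: 70.45
tcp_pos: [0.4467, -0.3653, 0.0733]
orientation: [-90.3, 0.2, -89.9]
wrist_force: [-0.1, -0.5, -0.2]
opening: 0.0341
```

```bash
python3 - <<'E'
from h import *
st(); print(delta((.445,-.3665,.05)))
c=cam("wrist","w33")
print([(round(x["p"],2),np.round(x["xy"]),ray(c,x["xy"],.006).round(3)[:2]) for x in viewer.place_of("carton0","wrist")])
E
```

```text
70.45 [ 0.4467 -0.3653  0.0733] [-90.29   0.18 -89.87] [-0.1 -0.5 -0.2] 0.0341 [ 36.   34.2  -3.4 116.9   3.9  29.3  29.8]
[ 1.3 23.3 -1.6]
[(0.68, array([283., 252.]), array([ 0.446, -0.405])), (0.63, array([340., 216.]), array([ 0.495, -0.371])), (0.6, array([404., 214.]), array([ 0.549, -0.369]))]
```

Emit:
jog_arm --increments '[{"ax": 0,"ay": 0,"az": 0,"dx": 1,"dy": 0,"dz": -2.5,"hand": 25},{"ax": 0,"ay": 0,"az": 0,"dx": 0,"dy": 35,"dz": 0,"hand": 25},{"ax": 0,"ay": 0,"az": 0,"dx": 0,"dy": 25,"dz": 0,"hand": 25},{"ax": 0,"ay": 0,"az": 0,"dx": 0,"dy": 10,"dz": 0,"hand": 25},{"ax": 0,"ay": 0,"az": 0,"dx": 0,"dy": 0,"dz": 0,"hand": 25}]'

```text
t: 71.18
tcp_pos: [0.4452, -0.3675, 0.005]
orientation: [-90.1, 0.0, -89.9]
wrist_force: [-0.1, 0.0, 0.7]
opening: 0.0343
```

Emit:
jog_arm --increments '[{"ax": 0,"ay": 0,"az": 0,"dx": 0,"dy": 5,"dz": 0,"hand": 25},{"ax": 0,"ay": 0,"az": 0,"dx": 0,"dy": 4,"dz": 0,"hand": 25},{"ax": 0,"ay": 0,"az": 0,"dx": 0,"dy": 0,"dz": 0,"hand": 25}]'

```text
t: 71.55
tcp_pos: [0.4451, -0.3673, -0.0044]
orientation: [-90.1, 0.0, -89.9]
wrist_force: [-0.1, -0.6, -0.2]
opening: 0.0343
```

Lower the last 2.5 mm, release, and return for carton B.

Emit:
jog_arm --increments '[{"ax": 0,"ay": 0,"az": 0,"dx": 0,"dy": 2.5,"dz": 0,"hand": 25},{"ax": 0,"ay": 0,"az": 0,"dx": 0,"dy": 0,"dz": 0,"hand": 25}]'

```text
t: 71.8
tcp_pos: [0.4451, -0.3673, -0.007]
orientation: [-90.1, 0.0, -89.9]
wrist_force: [0.1, -0.9, -0.6]
opening: 0.0343
```

Emit:
jog_arm --increments '[{"ax": 0,"ay": 0,"az": 0,"dx": 0,"dy": 0,"dz": 0,"hand": 40},{"ax": 0,"ay": 0,"az": 0,"dx": 0,"dy": 0,"dz": 0,"hand": 41},{"ax": 0,"ay": 0,"az": 0,"dx": 0,"dy": -20,"dz": 0,"hand": 41},{"ax": 0,"ay": 0,"az": 0,"dx": 0,"dy": -40,"dz": 0,"hand": 41},{"ax": 0,"ay": 0,"az": 0,"dx": 0,"dy": -60,"dz": 0,"hand": 50}]'

```text
t: 72.42
tcp_pos: [0.4445, -0.3667, 0.1131]
orientation: [-90.3, 0.1, -89.9]
wrist_force: [1.1, 0.3, -0.2]
opening: 0.0501
```

Emit:
jog_arm --increments '[{"ax": 0,"ay": 0,"az": 0,"dx": 0,"dy": -60,"dz": 0,"hand": 50},{"ax": 0,"ay": 0,"az": 0,"dx": 0,"dy": -40,"dz": 5,"hand": 50},{"ax": 0,"ay": -10.5,"az": 0,"dx": 0,"dy": 0,"dz": 0,"hand": 50},{"ax": 0,"ay": -10.5,"az": 0,"dx": 0,"dy": 0,"dz": 0,"hand": 50},{"ax": 0,"ay": -10.5,"az": 0,"dx": 0,"dy": 0,"dz": 0,"hand": 50}]'

```text
t: 73.05
tcp_pos: [0.4504, -0.3673, 0.2133]
orientation: [-90.1, 0.1, -58.0]
wrist_force: [-0.3, 0.6, 0.1]
opening: 0.0501
```

Emit:
jog_arm --increments '[{"ax": 0,"ay": -10.5,"az": 0,"dx": 0,"dy": 0,"dz": 0,"hand": 50},{"ax": 0,"ay": -10.5,"az": 0,"dx": 0,"dy": 0,"dz": 0,"hand": 50},{"ax": 0,"ay": -10.5,"az": 0,"dx": 0,"dy": 0,"dz": 0,"hand": 50},{"ax": 0,"ay": -10.5,"az": 0,"dx": 0,"dy": 0,"dz": 0,"hand": 50},{"ax": 0,"ay": -10.5,"az": 0,"dx": 0,"dy": 0,"dz": 0,"hand": 50}]'

```text
t: 73.68
tcp_pos: [0.4503, -0.3674, 0.2131]
orientation: [-90.0, 0.1, -5.6]
wrist_force: [-0.1, 0.2, -0.5]
opening: 0.0498
```

Emit:
jog_arm --increments '[{"ax": 0,"ay": -5.8,"az": 0,"dx": 0,"dy": 0,"dz": 0,"hand": 50},{"ax": 0,"ay": 0,"az": 0,"dx": 0,"dy": 0,"dz": 60,"hand": 50},{"ax": 0,"ay": 0,"az": 0,"dx": 0,"dy": 0,"dz": 60,"hand": 50},{"ax": 0,"ay": 0,"az": 0,"dx": 0,"dy": 0,"dz": 60,"hand": 50},{"ax": 0,"ay": 0,"az": 0,"dx": 0,"dy": 0,"dz": 60,"hand": 50}]'

```text
t: 74.3
tcp_pos: [0.4506, -0.1257, 0.2133]
orientation: [-90.0, 0.1, -0.1]
wrist_force: [1.5, -0.7, -0.1]
opening: 0.0503
```

Emit:
jog_arm --increments '[{"ax": 0,"ay": 0,"az": 0,"dx": 0,"dy": 0,"dz": 60,"hand": 50},{"ax": 0,"ay": 0,"az": 0,"dx": 0,"dy": 0,"dz": 60,"hand": 50},{"ax": 0,"ay": 0,"az": 0,"dx": 0,"dy": 0,"dz": 60,"hand": 50},{"ax": 0,"ay": 0,"az": 0,"dx": 0,"dy": 0,"dz": 60,"hand": 50},{"ax": 0,"ay": 0,"az": 0,"dx": 0,"dy": 0,"dz": 60,"hand": 50}]'

```text
t: 74.92
tcp_pos: [0.4512, 0.1743, 0.2135]
orientation: [-90.0, 0.1, -0.1]
wrist_force: [1.5, -0.0, -0.6]
opening: 0.0501
```

Emit:
jog_arm --increments '[{"ax": 0,"ay": 0,"az": 0,"dx": 20,"dy": 40,"dz": 60,"hand": 50},{"ax": 0,"ay": 0,"az": 0,"dx": 20,"dy": 60,"dz": 55,"hand": 50},{"ax": 0,"ay": 0,"az": 0,"dx": 0,"dy": 60,"dz": 0,"hand": 50},{"ax": 0,"ay": 0,"az": 0,"dx": 0,"dy": 0,"dz": 0,"hand": 50}]'

```text
t: 75.42
tcp_pos: [0.4802, 0.2625, 0.0718]
orientation: [-90.2, 0.5, 0.0]
wrist_force: [0.4, -0.2, 0.8]
opening: 0.0498
```

```bash
python3 - <<'E'
from h import *
st()
c,e=cartons("wrist","w34"); [print(*x) for x in e]
print(delta((.4885,.2918,-.011)))
c=cam("scene","s34"); print([(round(x["p"],2),ray(c,x["xy"],.006).round(3)[:2]) for x in viewer.place_of("carton0","scene")])
E
```

```text
75.425 [0.4802 0.2625 0.0718] [-90.23   0.52   0.  ] [ 0.4 -0.2  0.8] 0.0498 [-15.9  35.2 -27.  119.6  29.2  32.2  26. ]
1823 [323. 197.] [0.4605 0.2906]
890 [315. 266.] [0.5158 0.2864]
[ 7.3 85.2 28.9]
[(0.95, array([ 0.504, -0.364])), (0.82, array([ 0.538, -0.362])), (0.64, array([0.49 , 0.292])), (0.61, array([0.412, 0.102])), (0.53, array([0.618, 0.496]))]
```

Emit:
jog_arm --increments '[{"ax": 0,"ay": 0,"az": 0,"dx": 8,"dy": 0,"dz": 28.5,"hand": 50},{"ax": 0,"ay": 0,"az": 0,"dx": 0,"dy": 45,"dz": 0,"hand": 50},{"ax": 0,"ay": 0,"az": 0,"dx": 0,"dy": 25,"dz": 0,"hand": 50},{"ax": 0,"ay": 0,"az": 0,"dx": 0,"dy": 13,"dz": 0,"hand": 50},{"ax": 0,"ay": 0,"az": 0,"dx": 0,"dy": 0,"dz": 0,"hand": 50}]'

```text
t: 76.2
tcp_pos: [0.4915, 0.2923, -0.0068]
orientation: [-89.9, 0.1, -0.1]
wrist_force: [-0.3, -0.6, -0.4]
opening: 0.0499
```

Emit:
jog_arm --increments '[{"ax": 0,"ay": 0,"az": 0,"dx": 0,"dy": 0,"dz": 0,"hand": 30},{"ax": 0,"ay": 0,"az": 0,"dx": 0,"dy": 0,"dz": 0,"hand": 25},{"ax": 0,"ay": 0,"az": 0,"dx": 0,"dy": 0,"dz": 0,"hand": 25},{"ax": 0,"ay": 0,"az": 0,"dx": 0,"dy": 0,"dz": 0,"hand": 25}]'

```text
t: 76.7
tcp_pos: [0.4917, 0.2925, -0.006]
orientation: [-89.9, -0.0, -0.1]
wrist_force: [-0.1, -2.1, 6.6]
opening: 0.0343
```

Emit:
jog_arm --increments '[{"ax": 0,"ay": 0,"az": 0,"dx": 0,"dy": -10,"dz": 0,"hand": 25},{"ax": 0,"ay": 0,"az": 0,"dx": 0,"dy": -30,"dz": 0,"hand": 25},{"ax": 0,"ay": 0,"az": 0,"dx": 0,"dy": -60,"dz": 0,"hand": 25},{"ax": 0,"ay": 0,"az": 0,"dx": 0,"dy": -60,"dz": 0,"hand": 25},{"ax": 0,"ay": 0,"az": 0,"dx": 0,"dy": -55,"dz": 0,"hand": 25}]'

```text
t: 77.32
tcp_pos: [0.491, 0.292, 0.2105]
orientation: [-89.9, 0.1, -0.1]
wrist_force: [1.3, 0.8, -0.8]
opening: 0.0339
```

```bash
python3 - <<'E'
from h import *
st(); print(delta((.45,-.3665,.205)))
E
```

```text
77.325 [0.491  0.292  0.2105] [-8.993e+01  7.000e-02 -8.000e-02] [ 1.3  0.8 -0.8] 0.0339 [-11.5  26.6 -35.1 110.   19.7  49.5  33.1]
[ -40.     4.7 -658.6]
```

Emit:
jog_arm --increments '[{"ax": 0,"ay": 0,"az": 0,"dx": -20,"dy": 0,"dz": -58,"hand": 25},{"ax": 0,"ay": 0,"az": 0,"dx": -20,"dy": 0,"dz": -58,"hand": 25},{"ax": 0,"ay": 0,"az": 0,"dx": 0,"dy": 0,"dz": -60,"hand": 25},{"ax": 0,"ay": 0,"az": 0,"dx": 0,"dy": 0,"dz": -60,"hand": 25},{"ax": 0,"ay": 0,"az": 0,"dx": 0,"dy": 0,"dz": -60,"hand": 25}]'

```text
t: 77.95
tcp_pos: [0.4504, -0.0056, 0.2083]
orientation: [-90.0, 0.0, -0.1]
wrist_force: [1.7, -0.2, -1.1]
opening: 0.0345
```

Emit:
jog_arm --increments '[{"ax": 0,"ay": 0,"az": 0,"dx": 0,"dy": 0,"dz": -60,"hand": 25},{"ax": 0,"ay": 0,"az": 0,"dx": 0,"dy": 0,"dz": -60,"hand": 25},{"ax": 0,"ay": 0,"az": 0,"dx": 0,"dy": 0,"dz": -60,"hand": 25},{"ax": 0,"ay": 0,"az": 0,"dx": 0,"dy": 0,"dz": -60,"hand": 25},{"ax": 0,"ay": 0,"az": 0,"dx": 0,"dy": 0,"dz": -60,"hand": 25}]'

```text
t: 78.58
tcp_pos: [0.4499, -0.3057, 0.2083]
orientation: [-90.0, 0.1, -0.1]
wrist_force: [1.4, 1.3, -0.5]
opening: 0.0337
```

Emit:
jog_arm --increments '[{"ax": 0,"ay": 0,"az": 0,"dx": 0,"dy": 0,"dz": -62,"hand": 25},{"ax": 0,"ay": 10.5,"az": 0,"dx": 0,"dy": 0,"dz": 0,"hand": 25},{"ax": 0,"ay": 10.5,"az": 0,"dx": 0,"dy": 0,"dz": 0,"hand": 25},{"ax": 0,"ay": 10.5,"az": 0,"dx": 0,"dy": 0,"dz": 0,"hand": 25},{"ax": 0,"ay": 10.5,"az": 0,"dx": 0,"dy": 0,"dz": 0,"hand": 25}]'

```text
t: 79.2
tcp_pos: [0.45, -0.3655, 0.2081]
orientation: [-90.0, 0.1, -42.4]
wrist_force: [-0.2, -0.2, -0.1]
opening: 0.0341
```

Emit:
jog_arm --increments '[{"ax": 0,"ay": 10.5,"az": 0,"dx": 0,"dy": 0,"dz": 0,"hand": 25},{"ax": 0,"ay": 10.5,"az": 0,"dx": 0,"dy": 0,"dz": 0,"hand": 25},{"ax": 0,"ay": 10.5,"az": 0,"dx": 0,"dy": 0,"dz": 0,"hand": 25},{"ax": 0,"ay": 10.5,"az": 0,"dx": 0,"dy": 0,"dz": 0,"hand": 25},{"ax": 0,"ay": 5.9,"az": 0,"dx": 0,"dy": 0,"dz": -30,"hand": 25}]'

```text
t: 79.82
tcp_pos: [0.4221, -0.3679, 0.208]
orientation: [-90.0, 0.0, -90.1]
wrist_force: [-0.6, -0.4, -0.7]
opening: 0.034
```

Emit:
jog_arm --increments '[{"ax": 0,"ay": 0,"az": 0,"dx": 0,"dy": 50,"dz": -27,"hand": 25},{"ax": 0,"ay": 0,"az": 0,"dx": 0,"dy": 50,"dz": 0,"hand": 25},{"ax": 0,"ay": 0,"az": 0,"dx": 0,"dy": 35,"dz": 0,"hand": 25},{"ax": 0,"ay": 0,"az": 0,"dx": 0,"dy": 0,"dz": 0,"hand": 25}]'

```text
t: 80.32
tcp_pos: [0.3921, -0.3677, 0.071]
orientation: [-90.3, 0.2, -90.0]
wrist_force: [-1.1, -0.3, 0.9]
opening: 0.0339
```

```bash
python3 - <<'E'
from h import *
st(); print(delta((.3925,-.3665,.05)))
c=cam("wrist","w35")
print([(round(x["p"],2),np.round(x["xy"]),ray(c,x["xy"],.006).round(3)[:2]) for x in viewer.place_of("carton0","wrist")])
E
```

```text
80.325 [ 0.3921 -0.3677  0.071 ] [-90.27   0.19 -89.98] [-1.1 -0.3  0.9] 0.0339 [ 40.3  32.6  -4.6 122.    5.7  25.9  31.3]
[-1.2 21.   0.5]
[(0.93, array([474., 213.]), array([ 0.551, -0.37 ])), (0.91, array([347., 211.]), array([ 0.446, -0.368])), (0.9, array([283., 249.]), array([ 0.392, -0.402])), (0.74, array([408., 210.]), array([ 0.496, -0.368]))]
```

Emit:
jog_arm --increments '[{"ax": 0,"ay": 0,"az": 0,"dx": 0,"dy": 30,"dz": 0,"hand": 25},{"ax": 0,"ay": 0,"az": 0,"dx": 0,"dy": 20,"dz": 0,"hand": 25},{"ax": 0,"ay": 0,"az": 0,"dx": 0,"dy": 10,"dz": 0,"hand": 25},{"ax": 0,"ay": 0,"az": 0,"dx": 0,"dy": 0,"dz": 0,"hand": 25}]'

```text
t: 80.92
tcp_pos: [0.3933, -0.3691, 0.0128]
orientation: [-90.1, -0.0, -90.0]
wrist_force: [-0.4, -0.6, 0.6]
opening: 0.034
```

Emit:
jog_arm --increments '[{"ax": 0,"ay": 0,"az": 0,"dx": 0,"dy": 6,"dz": 0,"hand": 25},{"ax": 0,"ay": 0,"az": 0,"dx": 0,"dy": 4,"dz": 0,"hand": 25},{"ax": 0,"ay": 0,"az": 0,"dx": 0,"dy": 0,"dz": 0,"hand": 25}]'

```text
t: 81.3
tcp_pos: [0.3929, -0.3687, 0.002]
orientation: [-90.1, 0.0, -90.0]
wrist_force: [-0.1, -0.3, -0.3]
opening: 0.0341
```

Emit:
jog_arm --increments '[{"ax": 0,"ay": 0,"az": 0,"dx": 0,"dy": 4,"dz": 0,"hand": 25},{"ax": 0,"ay": 0,"az": 0,"dx": 0,"dy": 2,"dz": 0,"hand": 25},{"ax": 0,"ay": 0,"az": 0,"dx": 0,"dy": 0,"dz": 0,"hand": 25}]'

```text
t: 81.68
tcp_pos: [0.3929, -0.3688, -0.0039]
orientation: [-90.1, 0.0, -90.0]
wrist_force: [0.1, 0.8, 1.8]
opening: 0.034
```

Emit:
jog_arm --increments '[{"ax": 0,"ay": 0,"az": 0,"dx": 0,"dy": 0,"dz": 0,"hand": 38},{"ax": 0,"ay": 0,"az": 0,"dx": 0,"dy": 0,"dz": 0,"hand": 40},{"ax": 0,"ay": 0,"az": 0,"dx": 0,"dy": -20,"dz": 0,"hand": 40},{"ax": 0,"ay": 0,"az": 0,"dx": 0,"dy": -40,"dz": 0,"hand": 40},{"ax": 0,"ay": 0,"az": 0,"dx": 0,"dy": -60,"dz": 0,"hand": 40}]'

```text
t: 82.3
tcp_pos: [0.3924, -0.3682, 0.1161]
orientation: [-90.3, 0.1, -90.0]
wrist_force: [0.5, -1.7, -0.5]
opening: 0.0397
```

Emit:
jog_arm --increments '[{"ax": 0,"ay": 0,"az": 0,"dx": 30,"dy": -60,"dz": 0,"hand": 40},{"ax": 0,"ay": 0,"az": 0,"dx": 60,"dy": -50,"dz": 0,"hand": 40},{"ax": 0,"ay": 0,"az": 0,"dx": 60,"dy": 0,"dz": 0,"hand": 40},{"ax": 0,"ay": 0,"az": 0,"dx": 0,"dy": 0,"dz": 0,"hand": 40}]'

```text
t: 82.8
tcp_pos: [0.3916, -0.5097, 0.2121]
orientation: [-90.1, -0.1, -90.3]
wrist_force: [-0.6, 1.5, -0.5]
opening: 0.0399
```

```bash
python3 - <<'E'
from h import *
st()
w=cam("wrist","w36"); print([(round(x["p"],2),np.round(x["xy"]),ray(w,x["xy"],.006).round(3)[:2]) for x in viewer.place_of("carton0","wrist")])
print([(round(x["p"],2),np.round(x["xy"])) for x in viewer.place_of("nut0_center","wrist")])
c=cam("top","t36"); print([(round(x["p"],2),ray(c,x["xy"],.006).round(3)[:2]) for x in viewer.place_of("carton0","top")])
s=cam("scene","s36")
a=cv2.resize(w["color"][:,:,::-1],(400,300)); b=cv2.resize(c["color"][150:330,140:460,::-1],(400,300) if 0 else (400,225),interpolation=cv2.INTER_CUBIC); b=cv2.copyMakeBorder(b,0,75,0,0,cv2.BORDER_CONSTANT)
d=cv2.resize(s["color"][130:340,90:450,::-1],(514,300),interpolation=cv2.INTER_CUBIC); e=cv2.resize(s["color"][150:270,110:230,::-1],(286,300),interpolation=cv2.INTER_CUBIC)
cv2.imwrite("pics/m36.png",np.vstack([np.hstack([a,b]),np.hstack([d,e])]))
E
```

```text
82.8 [ 0.3916 -0.5097  0.2121] [-90.11  -0.15 -90.31] [-0.6  1.5 -0.5] 0.0399 [ 51.1  28.   -5.6 102.1   3.7  50.   43.5]
[(0.75, array([329.,  56.]), array([ 0.444, -0.37 ])), (0.73, array([376.,  53.]), array([ 0.498, -0.367])), (0.71, array([424.,  56.]), array([ 0.554, -0.37 ])), (0.57, array([282.,  56.]), array([ 0.391, -0.369]))]
[]
[(0.94, array([ 0.501, -0.369])), (0.85, array([ 0.56, -0.37])), (0.81, array([ 0.392, -0.366])), (0.77, array([0.423, 0.112])), (0.67, array([0.596, 0.492])), (0.63, array([0.318, 0.333])), (0.54, array([ 0.45 , -0.371]))]
```

View pics/m36.png

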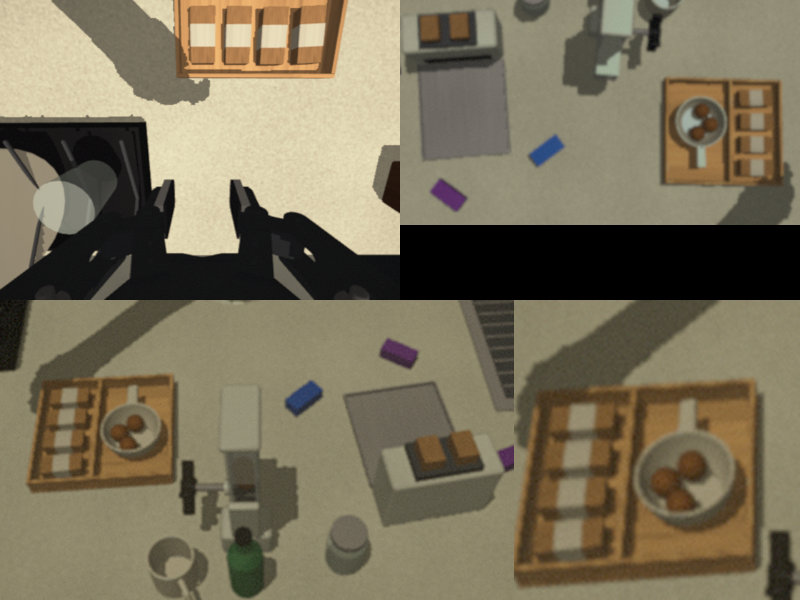

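The last picture shows three nuts in the bowl, around (690,485) in the lower-right crop, with the bowl flat in its compartment. All four cartons stand in the other compartment and the tray is empty. The robot touches nothing, so I'll hand in.

```bash
python3 -c "
from cell import sign_off
print(sign_off())"
```

```text
the job is handed in; nothing more can be done
None
```

The snack caddy is made up and handed in at about 83 s of the 210 s allowed. No verdict came back from `sign_off`.

**What I did:**
- **Bowl:** I gripped it by the lug, stood it under the spout, and after the nuts dropped set it back flat in its compartment.
- **Knob:** I pushed the front wing down three times. Each time the resistance gave way and the next wing came round, so I stopped there.
- **Cartons:** all four from the catch tray, including one that had been knocked aside, now stand in a row in the narrow compartment.

**Last checks:**
- The final top and scene pictures show three nuts in the bowl, four cartons in the caddy and an empty tray.
- The blue and purple look-alikes still lie on the counter. The mug, jar and oil bottle appear to stand where they were.
- The robot was touching nothing.

**Failed or disagreed:**
- The first grasps on the lug slipped because the finger ends sit about 30 mm behind the stated tool point. They nudged the empty bowl about 1 cm and turned it about 8° within its compartment, and it may have tilted slightly.
- My first press on the knob met the end of a wing and turned nothing.
- During the first click, joint 6 came within 0.3° of its range limit but did not pass it.
- I inferred the knob's position from the push forces and the nut count; I had no direct reading of it.

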